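Open the games arena and set it up

ROBOT

A 6-joint arm with a two-finger parallel gripper is mounted at the origin on the work surface. World frame = base frame: x ahead of the robot, y to its left, z up, the work surface at z = 0. Lengths are in m, angles in rad, forces in N, time in s.
With the tool pointing down it reaches from about 0.35 to 0.975 m from the base axis. Payload 7.1 kg.
Tool frame: the origin (TCP) lies on the centre line of the jaws, within the pads' length; the fingertips stand 8 mm ahead of it and the grasp point (between the pads) lies 11 mm behind it (robot.tips_ahead is the distance from the TCP to the fingertips, in m); x points along the fingers, z is the direction in which the jaws open and shut, and the axes are right-handed (so a half turn about x gives the same grasp; the last joint's range is limited). The gripper opens to 88 mm and grips with 3 to 60 N. Pads are 20 mm wide; open, the fingers measure 115 mm over their backs; the gripper's body (75 mm by 178 mm) begins 61 mm behind the grasp point.
Start: joints at [1.313, 0.423, 1.63, -0, 1.089, -0.019], TCP at [0.148, 0.607, 0.231] pointing down, gripper open.
Joint ranges: [-3, 3], [-0.9, 2.11], [0.09, 2.58], [-1.31, 4.45], [0.11, 2.69], [-2.54, 2.54]. Speed limits (rad/s): [2.39, 2.39, 3.01, 3.14, 3.14, 3.14].

INTERFACE

Orientations are given as a unit quaternion [x, y, z, w].
In Python, from rig import robot, camera gives the robot as it stands. The module is installed in compiled form; this text tells all that it offers.
- The arm moves only by the tool send_rows, never from a script. Its arguments are lists of equal length, an entry for each row: "hand": the closure, from 0 (fully open) to 1 (shut); "xyz": the shift along the world's x, y, z in mm, a list of three; "dr": the turn, a rotation vector about the world's x, y, z in rad, a list of three. A call has 1 to 10 rows; each row is the pose to reach, as a shift and turn from the pose measured when the call began; what a row does not reach only later rows make up. A row lasts 1/12 s, in which the tool goes at most 41.7 mm and 7.16 degrees, less where a joint would pass 70% of its speed; a pose out of reach is approached as far as the arm can. A call with a gripper value outside its range is refused whole. The fingers move at their own pace and stop on an object; the grip force is fixed at half the most. Time passes only in rows, so rows that repeat a pose let the fingers close. It gives the time, the measured TCP pose, the force and the opening at its end, in the units of the state.
- robot.get_obs(): the state, without advancing time (a new reading comes with each control period).
- camera(name): name is "side" or "top" or "wrist"; returns a dict with "img" (400x640x3 uint8, blue, green, red), "z_map" (400x640 float32, m along the optical axis (not along the pixel's ray), 0 where there is no reading), "camera_matrix" (3x3 intrinsics, pixels), "rvec" (rotation vector, rad) and "tvec" (3), from world to camera coordinates, as OpenCV has them; the wrist camera has in their place "hand_eye" (4x4, takes a point from camera to tool coordinates, whose origin is the TCP and whose axes are the tool frame's). Camera axes: x right, y down, z forward; pixel columns grow to the right and rows downward; lengths in m; the calibration is good to about 2 mm. A picture is of the moment at which its call begins: read the wrist's pose just before it.
- robot.finish_job(): hands the job in, once; it reports no verdict.
The state is a dict: "clock": time; "joint_pos": joint angles; "joint_vel": joint speeds; "tau": joint torques, N m; "eef_pos": TCP position; "tcp_rot": TCP orientation; "ft_force": force on the tool from outside, world axes, zero at the start; "ft_torque": the same for the moment, N m; "grip_width": finger opening in m.
Only numpy, scipy, OpenCV 4.12 (cv2) and the standard library are available. Lean on these libraries where they do the work, as an engineer would, in place of code of your own. Each camera call takes 0.05 s, during which the arm holds its last target. There are 200 camera calls.

TASK

Get the games arena ready for tonight: turn its three wooden buttons aside, well clear of the cover panel, lift the panel out by its handle and lay it flat, handle up and well centred, on the cork mat. Then stand all the terrain pieces that are there upright on the arena's floor, and lift the dice pail up off its hook and stand it upright on the arena floor as well. Leave the dice tower, the jar and the binder clip where they are.

Things in the scene. Friction and masses are not known exactly. Their poses are not given: they have to be found in the camera images.
- arena: Fixed wooden games tray. Origin on the shelf under the centre of its sunken floor, z up. Outside x -92 to 108, y -149 to 149 mm; rim top at 62 mm. Floor 8 mm above the origin, 140 (x) x 220 mm (y), walls to 54 mm; above them a rebate 153 x 233 mm, 8 mm deep, holds the cover panel flush with the rim, 2.5 mm play all round.
- button_left (a joint): Turn button on the +y rim, angle in rad, positive anticlockwise from above. 0 = square across the panel's edge, along the arena's y; starts within 0.4 of 0, turns 1.65 either way, stays where left (friction about 0.04 N m); clear of the panel beyond 1.1 either way.
- button_right (a joint): Turn button on the -y rim, angle in rad, positive anticlockwise from above. 0 = square across the panel's edge, along the arena's y; starts within 0.4 of 0, turns 1.65 either way, stays where left (friction about 0.04 N m); clear of the panel beyond 1.1 either way.
- button_far (a joint): Turn button on the +x rim, angle in rad, positive anticlockwise from above. 0 = square across the panel's edge, along the arena's x; starts within 0.4 of 0, turns 1.65 either way, stays where left (friction about 0.04 N m); clear of the panel beyond 1.1 either way.
- button_left_pivot (a point): Turn button on the +y rim: its pivot, mid height. The button is a wooden bar 62 mm long, 16 wide, 18 high, pivoted at its middle; its underside is 2 mm, its top 20 mm above the rim. The point is fixed in the arena, axes as the arena's.
- button_right_pivot (a point): Turn button on the -y rim: its pivot, mid height. The button is a wooden bar 62 mm long, 16 wide, 18 high, pivoted at its middle; its underside is 2 mm, its top 20 mm above the rim. The point is fixed in the arena, axes as the arena's.
- button_far_pivot (a point): Turn button on the +x rim: its pivot, mid height. The button is a wooden bar 62 mm long, 16 wide, 18 high, pivoted at its middle; its underside is 2 mm, its top 20 mm above the rim. The point is fixed in the arena, axes as the arena's.
- panel: Loose plywood cover panel, 148 (x) x 228 (y) x 8 mm, 200 g, in the arena's rebate under the buttons. Origin at the centre of its underside, z up. A black bar handle runs along y over its centre: 90 mm long, 12 mm thick (x), from 26 to 40 mm above the underside, on posts at y -36 and 36 mm, the middle free beneath.
- mat: Fixed cork mat, 200 (x) x 130 (y) x 6 mm, the panel's resting place (the panel is a little larger). Origin at the centre of its underside.
- hill: Green terrain hill (may be absent), loose on the shelf at the start. 56 mm long (its x), 34 mm wide (its y) all the way up; main block 28 mm high, 50 g, origin at the centre of its underside, z up. On top a 12 mm high step, 30 mm long.
- ruin: Grey stone-wall terrain ruin (may be absent), loose on the shelf at the start. 56 mm long (its x), 34 mm wide (its y) all the way up; main block 28 mm high, 50 g, origin at the centre of its underside, z up. On top a 14 mm high stub at its -x end.
- bunker: Sand-yellow terrain bunker (may be absent), loose on the shelf at the start. 56 mm long (its x), 34 mm wide (its y) all the way up; main block 28 mm high, 50 g, origin at the centre of its underside, z up. On top a dark 8 mm roof slab, 36 mm long.
- hook: Fixed dark steel hook stand: base plate 110 (x) x 80 (y) x 8 mm, post at x +45 mm, 131 mm high; two parallel prongs (8 mm thick, y -16 and 16 mm) run from the post to x -28 mm, tops 131 mm high, ending in upturned tips 8 mm higher. Origin at the centre of the base's underside.
- pail: White dice pail, 56 mm across, 60 high, 120 g; origin under its centre. The cross bar of its rigid bail (along y, 8 mm thick, 63 long, top at 109 mm) hangs on the prongs, pail underside 30 mm above the shelf. On the bar a round red grip knob, 20 mm across, 109 to 147 mm up. To unhook: raise 15 to 28 mm (higher, the rim hits the prongs), then draw it 70 mm or more to the hook's -x.
- dice_tower: Bystander: white plastic dice tower 120 mm high with a catch tray holding four black dice. Leave alone. Origin at the centre of its underside.
- jar: Bystander: blue ceramic jar with a white twist lid, 72 mm in diameter, 80 mm high. Leave alone. Origin at the centre of its underside.
- clip: Bystander: steel binder clip lying flat, about 100 x 50 x 18 mm with its two wire arms. Leave alone. Origin under its middle.
There are look-alikes about, which are no part of the job. There is more than one size of the hill; the one meant has the size given above.

How it is judged:
By the outcome, as a careful person would: the job done as asked, in the order asked, and still so for the second after the job is handed in, with the robot touching nothing.
Of hill, ruin, bunker only 2 to 3 are there at a start; the rules pass over those that are not, and their reading is None.
At some moment in a run one of hill, ruin, bunker may be knocked a few centimetres aside while the robot is not near it.
It also fails if it takes over 210 s, if anything falls off the work surface, if the arm or the gripper's body presses on something with over 40 N, if the wrist force passes 120 N, or if a joint passes its speed limit or range.

## Working session

There is one attempt and no reset: what is moved stays moved. The work goes in short steps, Python scripts to look and compute and a tool call to move; the robot and the scene stay as the last step left them, time stands still between calls to the robot, and variables do not carry over. Pictures are saved under pics/ and viewed, about 12 in all and at most 16, crops included, and the job is handed in when it is done.

Besides the shell and the picture viewer there is one more tool, called after "Call:" in YAML: its name, and indented under it one key for each argument. send_rows: Moves the arm, as the interface text tells. Its arguments: {"type":"object","properties":{"hand":{"type":"array","items":{"type":"number"}},"xyz":{"type":"array","items":{"type":"array","items":{"type":"number"}}},"dr":{"type":"array","items":{"type":"array","items":{"type":"number"}}}},"required":["hand","xyz","dr"]}

```bash
mkdir -p pics
cat > h.py <<'E'
import numpy as np, cv2, json
from scipy.spatial.transform import Rotation as R
from rig import robot, camera
def shot(n):
    o=robot.get_obs(); c=camera(n)
    if 'hand_eye' in c:
        T=np.eye(4);T[:3,:3]=R.from_quat(o['tcp_rot']).as_matrix();T[:3,3]=o['eef_pos'];T=T@np.array(c['hand_eye'])
    else:
        M=np.eye(4);M[:3,:3]=cv2.Rodrigues(np.array(c['rvec'],float))[0];M[:3,3]=np.ravel(c['tvec']);T=np.linalg.inv(M)
    c['T']=T;return c
def ray(c,uv,z):
    uv=np.atleast_2d(uv).astype(float);K=np.array(c['camera_matrix'])
    d=np.c_[uv,np.ones(len(uv))]@np.linalg.inv(K).T@c['T'][:3,:3].T
    o=c['T'][:3,3];return o+d*((z-o[2])/d[:,2])[:,None]
def cloud(c):
    v,u=np.mgrid[:400,:640];K=np.array(c['camera_matrix']);z=c['z_map']
    P=np.stack([u,v,np.ones_like(u)],-1)@np.linalg.inv(K).T*z[...,None]
    P=P@c['T'][:3,:3].T+c['T'][:3,3];P[z<=0]=np.nan;return P
def st():
    o=robot.get_obs();print(round(o['clock'],2),np.round(o['eef_pos'],4),np.round(R.from_quat(o['tcp_rot']).as_matrix(),3).tolist(),'F',np.round(o['ft_force'],1),'w',round(o['grip_width'],4),'q',np.round(o['joint_pos'],2));return o
E
python3 - <<'E'
from h import *
st()
for n in ['top','side']:
    c=shot(n);cv2.imwrite(f'pics/{n}0.png',c['img']);print(n,np.round(c['T'],3).tolist(),c['camera_matrix'])
    np.savez(f'{n}0.npz',**c)
E
```

```text
0.0 [0.1477 0.6068 0.2299] [[-0.0, -0.972, 0.237], [-0.001, 0.237, 0.972], [-1.0, 0.0, -0.002]] F [ 0.7  0.2 -0.4] w 0.0877 q [ 1.31  0.42  1.63 -0.    1.09 -0.02]
top [[0.005, -0.985, 0.17, 0.287], [-1.0, -0.003, 0.011, 0.015], [-0.01, -0.17, -0.985, 1.398], [0.0, 0.0, 0.0, 1.0]] [[454.86254547   0.         322.65892354]
 [  0.         454.86254547 199.08200089]
 [  0.           0.           1.        ]]
side [[0.855, -0.253, 0.452, -0.089], [-0.518, -0.452, 0.727, -0.955], [0.021, -0.856, -0.517, 0.773], [0.0, 0.0, 0.0, 1.0]] [[443.43600879   0.         324.54033485]
 [  0.         443.43600879 201.20680409]
 [  0.           0.           1.        ]]
```

View pics/top0.png

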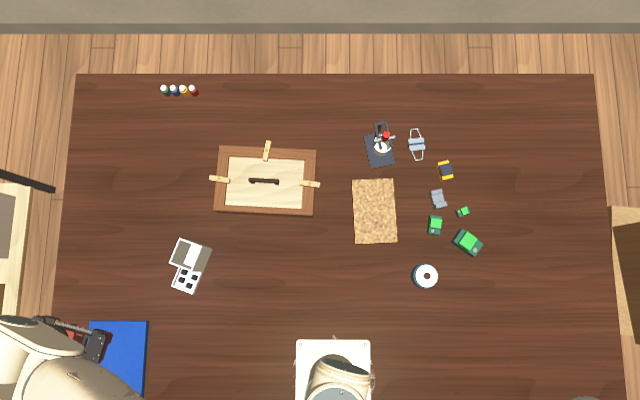

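View pics/side0.png

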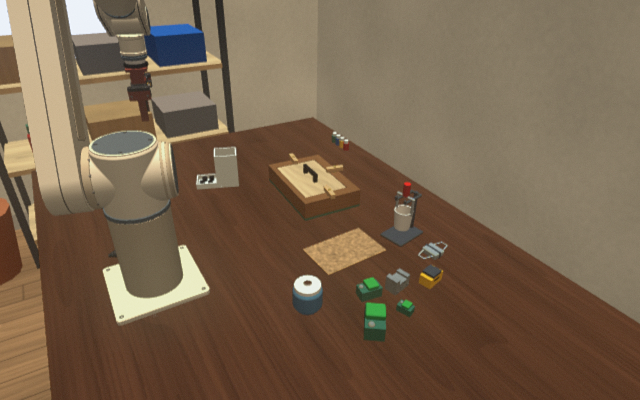

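Candidates: hill: green (435,225), small green (463,211) and large green (468,242). Ruin: grey (438,198), with the clip (417,145) as a possible confusion. Bunker: yellow (446,170). Red knob (386,135). Now measuring them.

Run:
```python
from h import *
c=dict(np.load('top0.npz'));P=cloud(c);img=c['img']
z=P[...,2]
m=(z>0.006)&(z<0.3)&(P[...,0]>0.2)&(P[...,0]<0.95)&(abs(P[...,1])<0.6)
n,l,s,ce=cv2.connectedComponentsWithStats(m.astype(np.uint8))
for i in range(1,n):
    if s[i,4]<25: continue
    q=P[l==i]; r=cv2.minAreaRect(q[:,:2].astype(np.float32)*1000)
    print(np.round(ce[i]),s[i,4],'rect',[np.round(x) for x in r],'zmax',np.round(np.nanpercentile(q[:,2],[50,95,100]),3),'bgr',img[l==i].mean(0).round())
a=cv2.resize(img[120:290,340:500],None,fx=5,fy=5,interpolation=cv2.INTER_CUBIC)[:,:]
a=a[:850,:800];cv2.imwrite('pics/crop1.png',cv2.resize(a,None,fx=.7,fy=.7))
def rect(mask,zz):
    k,L,S,C=cv2.connectedComponentsWithStats(mask.astype(np.uint8));j=1+np.argmax(S[1:,4])
    p=ray(c,np.argwhere(L==j)[:,::-1],zz)[:,:2]*1000
    return C[j].round(1),[np.round(x,1) for x in cv2.minAreaRect(p.astype(np.float32))]
b,g,r=[img[...,i].astype(int) for i in range(3)]
box=np.zeros(b.shape,bool);box[140:230,200:330]=1
print('panel',rect(box&(r>190)&(g>150)&(b>100),.062))
print('handle',rect(box&(r<70)&(g<60)&(b<60)&(np.mgrid[:400,:640][0]>170)&(np.mgrid[:400,:640][0]<192)&(abs(np.mgrid[:400,:640][1]-264)<22),.094))
box=np.zeros(b.shape,bool);box[170:255,345:405]=1
print('mat',rect(box&(r>130)&(g>85),.006))
print('knob',rect((r>150)&(g<60)&(b<60)&(np.mgrid[:400,:640][1]>350)&(np.mgrid[:400,:640][1]<420),.177))
```

```text
[179.  90.] 292 rect [array([881., 491.]), array([113.,  37.]), np.float64(89.0)] zmax [0.031 0.044 0.047] bgr [136. 150. 163.]
[380. 145.] 811 rect [array([ 685., -145.]), array([108.,  81.]), np.float64(14.0)] zmax [0.042 0.167 0.179] bgr [125. 124. 134.]
[416. 143.] 241 rect [array([ 713., -260.]), array([82., 50.]), np.float64(8.0)] zmax [0.016 0.022 0.024] bgr [192. 188. 177.]
[265. 181.] 6808 rect [array([583., 203.]), array([328., 219.]), np.float64(88.0)] zmax [0.061 0.08  0.101] bgr [144. 183. 212.]
[444. 171.] 251 rect [array([ 616., -347.]), array([57., 38.]), np.float64(15.0)] zmax [0.031 0.039 0.045] bgr [ 87. 132. 146.]
[376. 187.] 168 rect [array([ 564., -131.]), array([ 50., 117.]), np.float64(4.0)] zmax [0.008 0.011 0.014] bgr [138. 189. 228.]
[437. 199.] 253 rect [array([ 525., -324.]), array([56., 42.]), np.float64(13.0)] zmax [0.03  0.042 0.048] bgr [167. 164. 160.]
[384. 202.] 70 rect [array([ 517., -161.]), array([33., 57.]), np.float64(63.0)] zmax [0.008 0.011 0.013] bgr [137. 188. 227.]
[379. 211.] 59 rect [array([ 493., -141.]), array([83., 21.]), np.float64(
[... 1003 characters left out ...]
, np.float64(52.0)] zmax [0.042 0.057 0.061] bgr [108. 166.  92.]
[188. 263.] 1102 rect [array([316., 429.]), array([ 80., 146.]), np.float64(71.0)] zmax [0.048 0.121 0.125] bgr [160. 169. 174.]
[423. 276.] 498 rect [array([ 292., -266.]), array([70., 68.]), np.float64(30.0)] zmax [0.07  0.076 0.081] bgr [212. 211. 207.]
panel (array([264.8, 181.6]), [array([568.3, 204.1]), array([254.7, 267.7]), np.float64(35.3)])
handle (array([253.2, 181.4]), [array([563.5, 232.5]), array([ 3. , 20.6]), np.float64(0.2)])
mat (array([374.2, 210.6]), [array([ 493. , -129.4]), array([202.7, 132.6]), np.float64(2.8)])
knob (array([383.5, 136.5]), [array([ 675.1, -140.3]), array([4., 0.]), np.float64(-136.6)])
```

View pics/crop1.png

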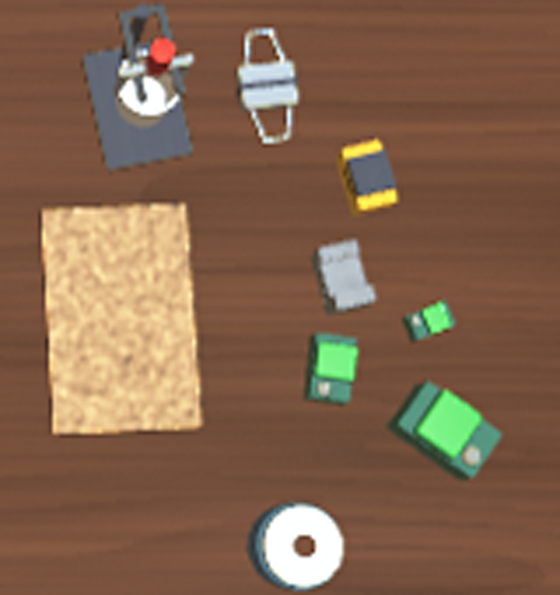

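The crop shows the hill (crop 333,368 / full 435,225, about 58x36 mm, so the right size), ruin, bunker, small and large hill look-alikes, and the knob at (162,50). Moving above the arena for a close look.

Call:
send_rows:
  hand: [0, 0, 0, 0, 0, 0, 0, 0, 0, 0]
  xyz:
    - [0, -30, 30]
    - [30, -60, 60]
    - [60, -90, 90]
    - [90, -120, 120]
    - [120, -150, 140]
    - [150, -180, 150]
    - [180, -210, 160]
    - [210, -240, 170]
    - [235, -265, 180]
    - [260, -290, 190]
  dr:
    - [0, 0, 0.05]
    - [0, 0, 0.1]
    - [0, 0, 0.15]
    - [0, 0, 0.2]
    - [0, 0, 0.24]
    - [0, 0, 0.24]
    - [0, 0, 0.24]
    - [0, 0, 0.24]
    - [0, 0, 0.24]
    - [0, 0, 0.24]

```text
clock: 0.93
eef_pos: [0.3872, 0.3363, 0.412]
tcp_rot: [0.501, -0.5, -0.5, -0.499]
ft_force: [0.2, 0.5, 0.5]
grip_width: 0.0873
```

Run:
```python
from h import *
st();c=shot('wrist');cv2.imwrite('pics/w1.png',c['img']);print(np.round(c['hand_eye'],3),c['camera_matrix'][0])
print(ray(c,[[0,0],[639,0],[639,399],[0,399]],.06).round(3))
```

```text
0.93 [0.3872 0.3363 0.412 ] [[-0.0, -1.0, -0.001], [-0.002, -0.001, 1.0], [-1.0, 0.0, -0.002]] F [0.2 0.5 0.5] w 0.0873 q [ 0.69  0.09  1.66 -0.    1.4  -0.88]
[[ 0.    -0.243  0.97  -0.154]
 [ 0.    -0.97  -0.243  0.067]
 [ 1.     0.    -0.    -0.001]
 [ 0.     0.     0.     1.   ]] [288.42328353   0.         317.87758649]
[[ 0.129 -0.156  0.06 ]
 [ 0.127  0.828  0.06 ]
 [ 0.89   1.035  0.06 ]
 [ 0.895 -0.36   0.06 ]]
```

Call:
send_rows:
  hand: [0, 0, 0, 0, 0, 0, 0, 0]
  xyz:
    - [20, -25, -20]
    - [40, -50, -40]
    - [60, -75, -60]
    - [75, -100, -80]
    - [80, -125, -95]
    - [83, -136, -110]
    - [83, -136, -110]
    - [83, -136, -110]
  dr:
    - [0, 0, 0]
    - [0, 0, 0]
    - [0, 0, 0]
    - [0, 0, 0]
    - [0, 0, 0]
    - [0, 0, 0]
    - [0, 0, 0]
    - [0, 0, 0]

```text
clock: 1.65
eef_pos: [0.4746, 0.1965, 0.3037]
tcp_rot: [-0.501, 0.501, 0.498, 0.501]
ft_force: [0.7, 0.1, 0.3]
grip_width: 0.0879
```

Run:
```python
from h import *
st();c=shot('wrist');cv2.imwrite('pics/w2.png',c['img']);np.savez('w2.npz',**c)
```

```text
1.65 [0.4746 0.1965 0.3037] [[0.003, -1.0, 0.004], [-0.003, 0.004, 1.0], [-1.0, -0.003, -0.003]] F [0.7 0.1 0.3] w 0.0879 q [ 0.37  0.17  1.8  -0.    1.17 -1.19]
```

View pics/w2.png

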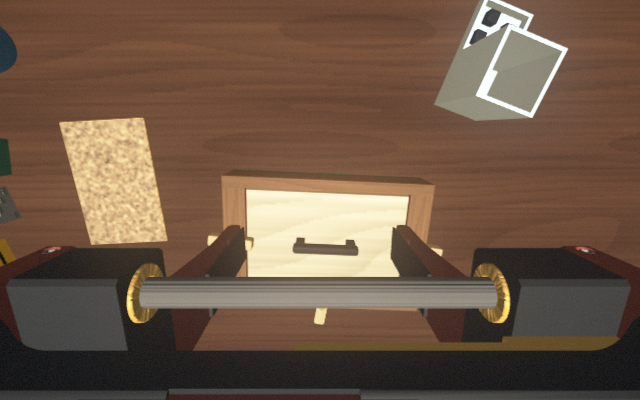

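Call:
send_rows:
  hand: [0, 0, 0, 0, 0, 0, 0, 0]
  xyz:
    - [30, 0, 5]
    - [60, 0, 10]
    - [90, 0, 15]
    - [120, 0, 20]
    - [150, 0, 20]
    - [170, 0, 20]
    - [170, 0, 20]
    - [170, 0, 20]
  dr:
    - [0, 0, 0]
    - [0, 0, 0]
    - [0, 0, 0]
    - [0, 0, 0]
    - [0, 0, 0]
    - [0, 0, 0]
    - [0, 0, 0]
    - [0, 0, 0]

```text
clock: 2.37
eef_pos: [0.6453, 0.1987, 0.3251]
tcp_rot: [-0.501, 0.499, 0.498, 0.501]
ft_force: [-1.5, -0.3, -0.3]
grip_width: 0.0876
```

Run:
```python
from h import *
st();c=shot('wrist');cv2.imwrite('pics/w3.png',c['img']);np.savez('w3.npz',**c)
```

```text
2.37 [0.6453 0.1987 0.3251] [[0.005, -1.0, 0.002], [-0.001, 0.002, 1.0], [-1.0, -0.005, -0.001]] F [-1.5 -0.3 -0.3] w 0.0876 q [ 0.28  0.41  1.42 -0.    1.3  -1.29]
```

View pics/w3.png

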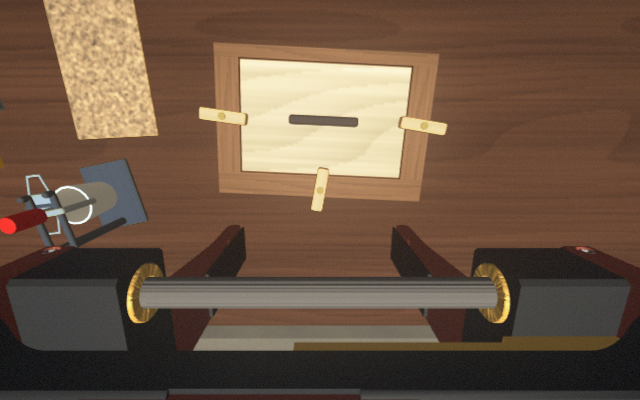

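Run:
```python
from h import *
c=dict(np.load('w3.npz'))
C=ray(c,[[214,43],[438,53],[420,201],[220,191]],.062)[:,:2]*1000
print('rim',C.round(1));e=lambda a,b:np.degrees(np.arctan2(*(b-a)[::-1]))
print('angles',[round(x,1) for x in(e(C[0],C[1])-90,e(C[3],C[2])-90,e(C[0],C[3]),e(C[1],C[2]))],'len',[np.linalg.norm(C[i]-C[i-3]).round(1) for i in range(4)])
print('centre',C.mean(0))
def pr(n,p,z):
    q=ray(c,p,z)[:,:2]*1000;print(n,q.round(1).tolist(),'mid',q.mean(0).round(1),'ang',round(e(q[0],q[1]),1),np.linalg.norm(q[1]-q[0]).round(1))
pr('panel',[[240,58],[402,178]],.062);pr('panel2',[[412,66],[242,172]],.062)
pr('handle',[[289,119.5],[358,122.5]],.094)
pr('bR',[[199,111.5],[246,120]],.082);pr('bL',[[400,122],[447,130]],.082);pr('bF',[[324,168],[317,211]],.082)
q=ray(c,[[222,116],[424,126],[320,189]],.082)*1000;print('piv',q.round(1))
t=dict(np.load('top0.npz'))
q=ray(t,[[219.5,179.5],[310,184],[267,150]],.082)*1000;print('piv top',q.round(1))
```

```text
rim [[471.   61.8]
 [483.4 355.7]
 [684.5 349.5]
 [668.9  52.7]]
angles [np.float64(-2.4), np.float64(-3.0), np.float64(-2.6), np.float64(-1.8)] len [np.float64(294.2), np.float64(201.2), np.float64(297.2), np.float64(198.2)]
centre [576.93933132 204.91114932]
panel [[489.0, 94.6], [649.8, 320.2]] mid [569.4 207.4] ang 54.5 277.0
panel2 [[499.1, 322.8], [640.7, 87.1]] mid [569.9 204.9] ang -59.0 274.9
handle [[568.2, 160.5], [572.0, 249.1]] mid [570.1 204.8] ang 87.5 88.7
bR [[557.6, 41.2], [568.4, 102.4]] mid [563.   71.8] ang 79.9 62.1
bL [[571.3, 306.3], [581.6, 369.7]] mid [576.4 338. ] ang 80.7 64.2
bF [[632.3, 205.9], [694.0, 196.1]] mid [663.1 201. ] ang -9.0 62.5
piv [[563.3  71.   82. ]
 [576.4 338.6  82. ]
 [661.8 200.4  82. ]]
piv top [[571.8 335.7  82. ]
 [559.   67.   82. ]
 [662.6 197.   82. ]]
```

Read from the picture: the rim corners are (214,43) to (420,201), the handle is at 289–358 near row 121, and the button pivots are at (222,116), (424,126) and (320,189). Arena yaw is about -2.5°, with its origin near (569,205). I'll grip each button and turn it clockwise, starting with the far one.

Call:
send_rows:
  hand: [0, 0, 0, 0, 0, 0, 0, 0, 0, 0]
  xyz:
    - [17, 2, -25]
    - [17, 2, -55]
    - [17, 2, -85]
    - [17, 2, -115]
    - [17, 2, -145]
    - [17, 2, -175]
    - [17, 2, -205]
    - [17, 2, -230]
    - [17, 2, -249]
    - [17, 2, -249]
  dr:
    - [0, 0, -0.08]
    - [0, 0, -0.155]
    - [0, 0, -0.155]
    - [0, 0, -0.155]
    - [0, 0, -0.155]
    - [0, 0, -0.155]
    - [0, 0, -0.155]
    - [0, 0, -0.155]
    - [0, 0, -0.155]
    - [0, 0, -0.155]

```text
clock: 3.25
eef_pos: [0.6576, 0.2007, 0.0726]
tcp_rot: [-0.46, 0.539, 0.459, 0.536]
ft_force: [-1.0, -0.5, -0.1]
grip_width: 0.0876
```

Call:
send_rows:
  hand: [0.5, 1, 1, 1, 1, 1, 1, 1, 1, 1]
  xyz:
    - [0, 0, 0]
    - [0, 0, 0]
    - [0, 0, 0]
    - [0, 0, 0]
    - [0, 0, 0]
    - [0, 0, 0]
    - [0, 0, 0]
    - [0, 0, 0]
    - [0, 0, 0]
    - [0, 0, 0]
  dr:
    - [0, 0, 0]
    - [0, 0, 0]
    - [0, 0, 0]
    - [0, 0, 0]
    - [0, 0, 0]
    - [0, 0, 0]
    - [0, 0, 0]
    - [0, 0, 0]
    - [0, 0, 0]
    - [0, 0, 0]

```text
clock: 4.08
eef_pos: [0.6576, 0.2006, 0.0726]
tcp_rot: [-0.46, 0.539, 0.459, 0.536]
ft_force: [-0.0, 0.6, -0.3]
grip_width: 0.0245
```

Call:
send_rows:
  hand: [1, 1, 1, 1]
  xyz:
    - [4, 0, 1]
    - [4, 0, 1]
    - [4, 0, 1]
    - [4, 0, 1]
  dr:
    - [0, 0, 0]
    - [0, 0, 0]
    - [0, 0, 0]
    - [0, 0, 0]

```text
clock: 4.42
eef_pos: [0.6616, 0.2012, 0.0734]
tcp_rot: [-0.46, 0.539, 0.459, 0.536]
ft_force: [-1.6, 4.9, -1.7]
grip_width: 0.0159
```

Call:
send_rows:
  hand: [1, 1, 1, 1, 1, 1, 1, 1, 1, 1]
  xyz:
    - [0, 0, 0]
    - [0, 0, 0]
    - [0, 0, 0]
    - [0, 0, 0]
    - [0, 0, 0]
    - [0, 0, 0]
    - [0, 0, 0]
    - [0, 0, 0]
    - [0, 0, 0]
    - [0, 0, 0]
  dr:
    - [0, 0, -0.08]
    - [0, 0, -0.16]
    - [0, 0, -0.24]
    - [0, 0, -0.32]
    - [0, 0, -0.4]
    - [0, 0, -0.48]
    - [0, 0, -0.56]
    - [0, 0, -0.64]
    - [0, 0, -0.72]
    - [0, 0, -0.8]

```text
clock: 5.25
eef_pos: [0.6628, 0.2029, 0.0735]
tcp_rot: [-0.212, 0.675, 0.213, 0.674]
ft_force: [2.9, 9.8, -4.9]
grip_width: 0.0159
```

Call:
send_rows:
  hand: [1, 1, 1, 1, 1, 1, 1, 1, 1, 1]
  xyz:
    - [0, 0, 0]
    - [0, 0, 0]
    - [0, 0, 0]
    - [0, 0, 0]
    - [0, 0, 0]
    - [0, 0, 0]
    - [0, 0, 0]
    - [0, 0, 0]
    - [0, 0, 0]
    - [0, 0, 0]
  dr:
    - [0, 0, -0.08]
    - [0, 0, -0.16]
    - [0, 0, -0.24]
    - [0, 0, -0.32]
    - [0, 0, -0.4]
    - [0, 0, -0.48]
    - [0, 0, -0.56]
    - [0, 0, -0.62]
    - [0, 0, -0.62]
    - [0, 0, -0.62]

```text
clock: 6.08
eef_pos: [0.6643, 0.2035, 0.0735]
tcp_rot: [0.004, 0.706, -0.002, 0.708]
ft_force: [5.3, 3.8, -5.1]
grip_width: 0.0157
```

```bash
python3 -c "
from h import *
st()"
```

```text
6.08 [0.6643 0.2035 0.0735] [[0.003, 0.009, 1.0], [0.003, 1.0, -0.009], [-1.0, 0.003, 0.003]] F [ 5.3  3.8 -5.1] w 0.0157 q [0.28 0.71 1.55 0.   0.89 0.29]
```

Call:
send_rows:
  hand: [0.4, 0.4, 0.4, 0.4, 0.4, 0.4, 0.4, 0.4, 0.4, 0.4]
  xyz:
    - [0, 0, 0]
    - [0, 0, 0]
    - [0, 0, 0]
    - [0, 0, 0]
    - [0, 0, 25]
    - [0, 0, 50]
    - [0, 0, 60]
    - [-20, 30, 60]
    - [-40, 60, 60]
    - [-60, 90, 60]
  dr:
    - [0, 0, 0]
    - [0, 0, 0]
    - [0, 0, 0]
    - [0, 0, 0]
    - [0, 0, 0]
    - [0, 0, 0]
    - [0, 0, 0]
    - [0, 0, -0.05]
    - [0, 0, -0.1]
    - [0, 0, -0.15]

```text
clock: 6.92
eef_pos: [0.6039, 0.2937, 0.1337]
tcp_rot: [0.059, 0.703, -0.057, 0.706]
ft_force: [0.5, -0.0, -0.1]
grip_width: 0.0528
```

Now to the left button at about (577,339).

Call:
send_rows:
  hand: [0.4, 0.4, 0.4, 0.4, 0.4, 0.4, 0.4, 0.4]
  xyz:
    - [-13, 22, 0]
    - [-27, 45, 0]
    - [-27, 45, 0]
    - [-27, 45, -20]
    - [-27, 45, -40]
    - [-27, 45, -60]
    - [-27, 45, -60]
    - [-27, 45, -60]
  dr:
    - [0, 0, 0]
    - [0, 0, 0]
    - [0, 0, 0]
    - [0, 0, 0]
    - [0, 0, 0]
    - [0, 0, 0]
    - [0, 0, 0]
    - [0, 0, 0]

```text
clock: 7.58
eef_pos: [0.5769, 0.3379, 0.0728]
tcp_rot: [0.058, 0.704, -0.057, 0.706]
ft_force: [-0.0, -0.5, 0.0]
grip_width: 0.0527
```

Call:
send_rows:
  hand: [1, 1, 1, 1, 1, 1, 1, 1, 1, 1]
  xyz:
    - [0, 0, 0]
    - [0, 0, 0]
    - [0, 0, 0]
    - [0, 0, 0]
    - [0, 0, 0]
    - [0, 0, 0]
    - [0, 0, 0]
    - [0, 0, 0]
    - [0, 0, 0]
    - [0, 0, 0]
  dr:
    - [0, 0, 0]
    - [0, 0, 0]
    - [0, 0, 0]
    - [0, 0, 0]
    - [0, 0, 0]
    - [0, 0, 0]
    - [0, 0, 0]
    - [0, 0, 0]
    - [0, 0, 0]
    - [0, 0, 0]

```text
clock: 8.42
eef_pos: [0.5762, 0.338, 0.073]
tcp_rot: [0.058, 0.704, -0.057, 0.705]
ft_force: [-5.9, 1.4, 5.8]
grip_width: 0.016
```

Call:
send_rows:
  hand: [1, 1, 1, 1, 1, 1, 1, 1, 1, 1]
  xyz:
    - [0, 0, 0]
    - [0, 0, 0]
    - [0, 0, 0]
    - [0, 0, 0]
    - [0, 0, 0]
    - [0, 0, 0]
    - [0, 0, 0]
    - [0, 0, 0]
    - [0, 0, 0]
    - [0, 0, 0]
  dr:
    - [0, 0, -0.08]
    - [0, 0, -0.16]
    - [0, 0, -0.24]
    - [0, 0, -0.32]
    - [0, 0, -0.4]
    - [0, 0, -0.48]
    - [0, 0, -0.56]
    - [0, 0, -0.64]
    - [0, 0, -0.72]
    - [0, 0, -0.8]

```text
clock: 9.25
eef_pos: [0.5751, 0.3387, 0.073]
tcp_rot: [0.329, 0.626, -0.329, 0.626]
ft_force: [-7.0, 3.7, 5.0]
grip_width: 0.0158
```

Call:
send_rows:
  hand: [1, 1, 1, 1, 1, 1, 1, 1, 1, 1]
  xyz:
    - [0, 0, 0]
    - [0, 0, 0]
    - [0, 0, 0]
    - [0, 0, 0]
    - [0, 0, 0]
    - [0, 0, 0]
    - [0, 0, 0]
    - [0, 0, 0]
    - [0, 0, 0]
    - [0, 0, 0]
  dr:
    - [0, 0, -0.08]
    - [0, 0, -0.16]
    - [0, 0, -0.24]
    - [0, 0, -0.32]
    - [0, 0, -0.4]
    - [0, 0, -0.48]
    - [0, 0, -0.56]
    - [0, 0, -0.6]
    - [0, 0, -0.6]
    - [0, 0, -0.6]

```text
clock: 10.08
eef_pos: [0.5748, 0.3396, 0.073]
tcp_rot: [0.5, 0.501, -0.499, 0.501]
ft_force: [-4.9, 3.6, 2.1]
grip_width: 0.0158
```

Call:
send_rows:
  hand: [0.4, 0.4, 0.4, 0.4, 0.4, 0.4, 0.4, 0.4, 0.4, 0.4]
  xyz:
    - [0, 0, 0]
    - [0, 0, 0]
    - [0, 0, 0]
    - [0, 0, 0]
    - [0, 0, 25]
    - [0, 0, 50]
    - [0, 0, 80]
    - [0, -30, 80]
    - [0, -60, 80]
    - [0, -90, 80]
  dr:
    - [0, 0, 0]
    - [0, 0, 0]
    - [0, 0, 0]
    - [0, 0, 0]
    - [0, 0, 0]
    - [0, 0, 0]
    - [0, 0, 0]
    - [0, 0, 0.12]
    - [0, 0, 0.24]
    - [0, 0, 0.36]

```text
clock: 10.92
eef_pos: [0.5752, 0.2489, 0.1538]
tcp_rot: [0.4, 0.583, -0.399, 0.584]
ft_force: [-0.2, -0.8, 0.2]
grip_width: 0.0528
```

```bash
python3 -c "
from h import *
st()"
```

```text
10.92 [0.5752 0.2489 0.1538] [[0.002, 0.932, 0.362], [0.001, 0.362, -0.932], [-1.0, 0.003, -0.001]] F [-0.2 -0.8  0.2] w 0.0528 q [0.39 0.52 1.68 0.   0.94 1.59]
```

Call:
send_rows:
  hand: [0.4, 0.4, 0.4, 0.4, 0.4, 0.4, 0.4, 0.4, 0.4, 0.4]
  xyz:
    - [0, -20, 0]
    - [0, -40, 0]
    - [-3, -60, 0]
    - [-6, -80, 0]
    - [-9, -100, 0]
    - [-12, -120, 0]
    - [-12, -140, 0]
    - [-12, -160, 0]
    - [-12, -178, 0]
    - [-12, -178, 0]
  dr:
    - [0, 0, 0.11]
    - [0, 0, 0.22]
    - [0, 0, 0.33]
    - [0, 0, 0.44]
    - [0, 0, 0.55]
    - [0, 0, 0.66]
    - [0, 0, 0.77]
    - [0, 0, 0.88]
    - [0, 0, 0.99]
    - [0, 0, 1.03]

```text
clock: 11.75
eef_pos: [0.5631, 0.0681, 0.1539]
tcp_rot: [0.06, 0.705, -0.058, 0.705]
ft_force: [-0.3, 0.1, 0.3]
grip_width: 0.0527
```

Call:
send_rows:
  hand: [0.4, 0.4, 0.4, 0.4, 1, 1, 1, 1, 1, 1]
  xyz:
    - [0, 0, -27]
    - [0, 0, -54]
    - [0, 0, -80]
    - [0, 0, -80]
    - [0, 0, -80]
    - [0, 0, -80]
    - [0, 0, -80]
    - [0, 0, -80]
    - [0, 0, -80]
    - [0, 0, -80]
  dr:
    - [0, 0, 0]
    - [0, 0, 0]
    - [0, 0, 0]
    - [0, 0, 0]
    - [0, 0, 0]
    - [0, 0, 0]
    - [0, 0, 0]
    - [0, 0, 0]
    - [0, 0, 0]
    - [0, 0, 0]

```text
clock: 12.58
eef_pos: [0.5632, 0.0681, 0.0742]
tcp_rot: [0.06, 0.705, -0.058, 0.705]
ft_force: [-6.6, 1.6, 3.0]
grip_width: 0.0161
```

```bash
python3 -c "
from h import *
st()"
```

```text
12.58 [0.5632 0.0681 0.0742] [[0.0, 0.166, 0.986], [0.002, 0.986, -0.166], [-1.0, 0.002, -0.0]] F [-6.6  1.6  3. ] w 0.0161 q [0.1  0.56 1.85 0.   0.73 0.26]
```

Call:
send_rows:
  hand: [1, 1, 1, 1, 1, 1, 1, 1, 1, 1]
  xyz:
    - [0, 1, 0]
    - [0, 2, 0]
    - [0, 2, 0]
    - [0, 2, 0]
    - [0, 2, 0]
    - [0, 2, 0]
    - [0, 2, 0]
    - [0, 2, 0]
    - [0, 2, 0]
    - [0, 2, 0]
  dr:
    - [0, 0, -0.08]
    - [0, 0, -0.16]
    - [0, 0, -0.24]
    - [0, 0, -0.32]
    - [0, 0, -0.4]
    - [0, 0, -0.48]
    - [0, 0, -0.56]
    - [0, 0, -0.64]
    - [0, 0, -0.72]
    - [0, 0, -0.8]

```text
clock: 13.42
eef_pos: [0.5613, 0.0694, 0.0742]
tcp_rot: [0.329, 0.626, -0.33, 0.625]
ft_force: [-6.4, -3.0, 4.9]
grip_width: 0.0159
```

Call:
send_rows:
  hand: [1, 1, 1, 1, 1, 1, 1, 1, 1, 1]
  xyz:
    - [0, 0, 0]
    - [0, 0, 0]
    - [0, 0, 0]
    - [0, 0, 0]
    - [0, 0, 0]
    - [0, 0, 0]
    - [0, 0, 0]
    - [0, 0, 0]
    - [0, 0, 0]
    - [0, 0, 0]
  dr:
    - [0, 0, -0.08]
    - [0, 0, -0.16]
    - [0, 0, -0.24]
    - [0, 0, -0.32]
    - [0, 0, -0.4]
    - [0, 0, -0.48]
    - [0, 0, -0.56]
    - [0, 0, -0.6]
    - [0, 0, -0.6]
    - [0, 0, -0.6]

```text
clock: 14.25
eef_pos: [0.5607, 0.0708, 0.0742]
tcp_rot: [0.5, 0.501, -0.5, 0.498]
ft_force: [-1.9, 8.6, -0.3]
grip_width: 0.0159
```

Call:
send_rows:
  hand: [0.4, 0.4, 0.4, 0.4, 0.4, 0.4, 0.4, 0.4, 0.4, 0.4]
  xyz:
    - [0, 0, 0]
    - [0, 0, 0]
    - [0, 0, 0]
    - [0, 0, 0]
    - [0, 0, 30]
    - [0, 0, 60]
    - [0, 0, 90]
    - [0, 40, 120]
    - [0, 75, 140]
    - [0, 110, 160]
  dr:
    - [0, 0, 0]
    - [0, 0, 0]
    - [0, 0, 0]
    - [0, 0, 0]
    - [0, 0, 0]
    - [0, 0, 0]
    - [0, 0, 0]
    - [0, 0, 0.12]
    - [0, 0, 0.24]
    - [0, 0, 0.36]

```text
clock: 15.08
eef_pos: [0.5609, 0.1764, 0.2334]
tcp_rot: [0.402, 0.583, -0.401, 0.581]
ft_force: [0.0, 0.6, -1.0]
grip_width: 0.0529
```

Call:
send_rows:
  hand: [0.4, 0.4, 0.4, 0.4, 0.4, 0.4, 0.4, 0.4, 0.4, 0.4]
  xyz:
    - [5, 24, 5]
    - [5, 24, 5]
    - [5, 24, 5]
    - [5, 24, 5]
    - [5, 24, 5]
    - [5, 24, 5]
    - [5, 24, 5]
    - [5, 24, 5]
    - [5, 24, 5]
    - [5, 24, 5]
  dr:
    - [0, 0, 0.12]
    - [0, 0, 0.24]
    - [0, 0, 0.36]
    - [0, 0, 0.48]
    - [0, 0, 0.6]
    - [0, 0, 0.72]
    - [0, 0, 0.84]
    - [0, 0, 0.96]
    - [0, 0, 1.08]
    - [0, 0, 1.14]

```text
clock: 15.92
eef_pos: [0.5659, 0.2001, 0.2383]
tcp_rot: [0.021, 0.708, -0.022, 0.706]
ft_force: [0.2, -0.6, 0.0]
grip_width: 0.0527
```

Run:
```python
from h import *
st();c=shot('top');cv2.imwrite('pics/t2.png',cv2.resize(c['img'][110:260,180:440],None,fx=3,fy=3))
c=shot('wrist');cv2.imwrite('pics/w4.png',c['img']);np.savez('w4.npz',**c)
```

```text
15.92 [0.5659 0.2001 0.2383] [[-0.003, 0.062, 0.998], [-0.002, 0.998, -0.062], [-1.0, -0.002, -0.003]] F [ 0.2 -0.6  0. ] w 0.0527 q [ 0.32  0.38  1.68 -0.    1.09  0.38]
```

View pics/w4.png

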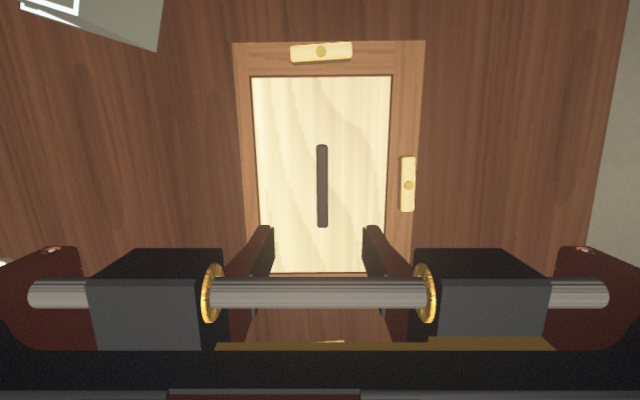

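Run:
```python
from h import *
c=dict(np.load('w4.npz'));q=ray(c,[[322,145],[322.5,228]],.094)*1000;print(q.round(1),q.mean(0).round(1),np.degrees(np.arctan2(q[0,1]-q[1,1],q[0,0]-q[1,0])))
c=dict(np.load('w2.npz'));m=c['img'].astype(int);k=((m[...,2]>140)&(m[...,1]>100));k[:,:45]=0;k[:,175:]=0;k[:110]=0;k[250:]=0
n,L,S,C=cv2.connectedComponentsWithStats(cv2.morphologyEx(k.astype(np.uint8),cv2.MORPH_CLOSE,np.ones((5,5))));j=1+np.argmax(S[1:,4])
print(cv2.minAreaRect((ray(c,np.argwhere(L==j)[:,::-1],.006)[:,:2]*1000).astype(np.float32)))
```

```text
[[572.1 248.8  94. ]
 [567.6 159.8  94. ]] [569.9 204.3  94. ] 87.08529048702046
((493.1380920410156, -127.49652862548828), (200.41189575195312, 131.80966186523438), 2.85314679145813)
```

Call:
send_rows:
  hand: [0.4, 0.4, 0.4, 0.4, 0.4, 0.4, 0.4, 0.4, 0.4, 0.4]
  xyz:
    - [4, 4, -25]
    - [4, 4, -50]
    - [4, 4, -75]
    - [4, 4, -100]
    - [4, 4, -120]
    - [4, 4, -140]
    - [4, 4, -155]
    - [4, 4, -161]
    - [4, 4, -161]
    - [4, 4, -161]
  dr:
    - [0, 0, 0.01]
    - [0, 0, 0.01]
    - [0, 0, 0.01]
    - [0, 0, 0.01]
    - [0, 0, 0.01]
    - [0, 0, 0.01]
    - [0, 0, 0.01]
    - [0, 0, 0.01]
    - [0, 0, 0.01]
    - [0, 0, 0.01]

```text
clock: 16.85
eef_pos: [0.5701, 0.2041, 0.0776]
tcp_rot: [0.02, 0.708, -0.021, 0.706]
ft_force: [-0.6, 0.1, -0.5]
grip_width: 0.0526
```

Call:
send_rows:
  hand: [1, 1, 1, 1, 1, 1, 1, 1, 1, 1]
  xyz:
    - [0, 0, 0]
    - [0, 0, 0]
    - [0, 0, 0]
    - [0, 0, 0]
    - [0, 0, 0]
    - [0, 0, 0]
    - [0, 0, 0]
    - [0, 0, 0]
    - [0, 0, 0]
    - [0, 0, 0]
  dr:
    - [0, 0, 0]
    - [0, 0, 0]
    - [0, 0, 0]
    - [0, 0, 0]
    - [0, 0, 0]
    - [0, 0, 0]
    - [0, 0, 0]
    - [0, 0, 0]
    - [0, 0, 0]
    - [0, 0, 0]

```text
clock: 17.68
eef_pos: [0.5702, 0.2041, 0.0778]
tcp_rot: [0.02, 0.708, -0.021, 0.706]
ft_force: [-0.9, -1.1, 3.8]
grip_width: 0.0115
```

Call:
send_rows:
  hand: [1, 1, 1, 1, 1, 1, 1, 1, 1, 1]
  xyz:
    - [0, 0, 4]
    - [0, 0, 8]
    - [0, 0, 12]
    - [0, 0, 20]
    - [0, 0, 30]
    - [0, 0, 45]
    - [0, 0, 60]
    - [0, 0, 80]
    - [0, 0, 100]
    - [0, 0, 100]
  dr:
    - [0, 0, 0]
    - [0, 0, 0]
    - [0, 0, 0]
    - [0, 0, 0]
    - [0, 0, 0]
    - [0, 0, 0]
    - [0, 0, 0]
    - [0, 0, 0]
    - [0, 0, 0]
    - [0, 0, 0]

```text
clock: 18.52
eef_pos: [0.5727, 0.205, 0.1826]
tcp_rot: [0.021, 0.705, -0.02, 0.708]
ft_force: [0.8, -0.0, -2.7]
grip_width: 0.0116
```

```bash
python3 -c "
from h import *
st()"
```

```text
18.52 [0.5727 0.205  0.1826] [[0.004, 0.058, 0.998], [0.001, 0.998, -0.058], [-1.0, 0.001, 0.004]] F [ 0.8 -0.  -2.7] w 0.0116 q [ 0.32  0.45  1.71 -0.    0.98  0.38]
```

Call:
send_rows:
  hand: [1, 1, 1, 1, 1, 1, 1, 1, 1, 1]
  xyz:
    - [-5, -15, 0]
    - [-12, -30, 0]
    - [-18, -45, 0]
    - [-26, -65, 0]
    - [-34, -85, 0]
    - [-42, -105, 0]
    - [-50, -125, 0]
    - [-58, -145, 0]
    - [-64, -165, 0]
    - [-70, -185, 0]
  dr:
    - [0, 0, -0.06]
    - [0, 0, -0.14]
    - [0, 0, -0.24]
    - [0, 0, -0.34]
    - [0, 0, -0.44]
    - [0, 0, -0.54]
    - [0, 0, -0.64]
    - [0, 0, -0.74]
    - [0, 0, -0.84]
    - [0, 0, -0.94]

```text
clock: 19.35
eef_pos: [0.5018, 0.0191, 0.1822]
tcp_rot: [0.34, 0.619, -0.34, 0.621]
ft_force: [0.3, 0.3, -2.4]
grip_width: 0.0117
```

Call:
send_rows:
  hand: [1, 1, 1, 1, 1, 1, 1, 1, 1, 1]
  xyz:
    - [-2, -18, 0]
    - [-4, -36, 0]
    - [-6, -54, 0]
    - [-8, -72, 0]
    - [-10, -90, 0]
    - [-10, -108, 0]
    - [-10, -126, 0]
    - [-10, -138, 0]
    - [-10, -148, 0]
    - [-10, -148, 0]
  dr:
    - [0, 0, -0.1]
    - [0, 0, -0.2]
    - [0, 0, -0.3]
    - [0, 0, -0.4]
    - [0, 0, -0.5]
    - [0, 0, -0.53]
    - [0, 0, -0.53]
    - [0, 0, -0.53]
    - [0, 0, -0.53]
    - [0, 0, -0.53]

```text
clock: 20.18
eef_pos: [0.4918, -0.1302, 0.1821]
tcp_rot: [0.49, 0.508, -0.492, 0.51]
ft_force: [0.5, -0.4, -2.5]
grip_width: 0.0118
```

Run:
```python
from h import *
o=st();z=R.from_quat(o['tcp_rot']).as_matrix()[:,2];print('jaw',np.degrees(np.arctan2(z[1],z[0])))
c=shot('top');cv2.imwrite('pics/t3.png',cv2.resize(c['img'][110:290,200:440],None,fx=3,fy=3))
c=shot('side');cv2.imwrite('pics/s3.png',cv2.resize(c['img'][120:330,240:480],None,fx=3,fy=3)[:600])
```

```text
20.18 [ 0.4918 -0.1302  0.1821] [[0.001, 0.999, 0.036], [-0.004, 0.036, -0.999], [-1.0, 0.001, 0.004]] F [ 0.5 -0.4 -2.5] w 0.0118 q [-0.28  0.32  1.92 -0.    0.89  1.26]
jaw -87.92716166812463
```

View pics/s3.png

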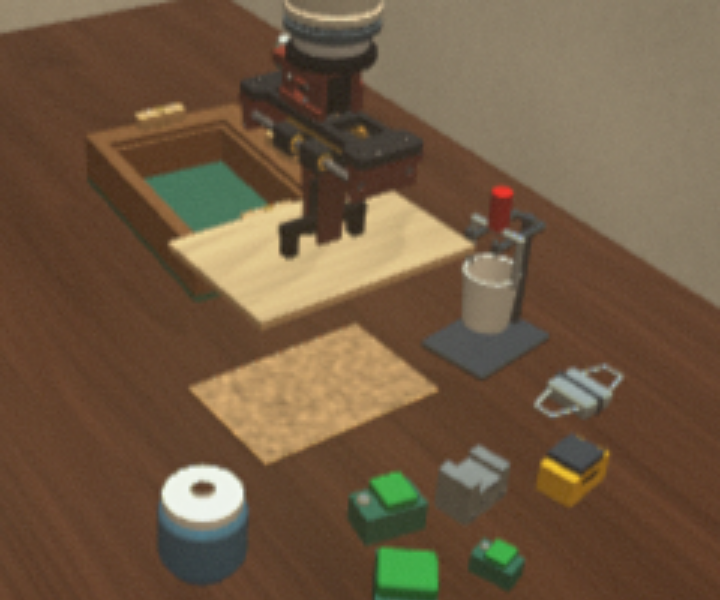

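Call:
send_rows:
  hand: [1, 1, 1, 1, 1, 1, 1, 1, 1, 1]
  xyz:
    - [1, 1, -20]
    - [1, 1, -45]
    - [1, 1, -70]
    - [1, 1, -95]
    - [1, 1, -115]
    - [1, 1, -130]
    - [1, 1, -140]
    - [1, 1, -147]
    - [1, 1, -150]
    - [1, 1, -150]
  dr:
    - [0, 0, 0.01]
    - [0, 0, 0.01]
    - [0, 0, 0.01]
    - [0, 0, 0.01]
    - [0, 0, 0.01]
    - [0, 0, 0.01]
    - [0, 0, 0.01]
    - [0, 0, 0.01]
    - [0, 0, 0.01]
    - [0, 0, 0.01]

```text
clock: 21.12
eef_pos: [0.4927, -0.1275, 0.0319]
tcp_rot: [0.487, 0.511, -0.489, 0.513]
ft_force: [0.4, 0.1, -2.7]
grip_width: 0.0115
```

Call:
send_rows:
  hand: [1, 1, 1]
  xyz:
    - [0, 0, -1]
    - [0, 0, -2]
    - [0, 0, -2]
  dr:
    - [0, 0, 0]
    - [0, 0, 0]
    - [0, 0, 0]

```text
clock: 21.37
eef_pos: [0.4932, -0.1276, 0.0305]
tcp_rot: [0.487, 0.51, -0.489, 0.513]
ft_force: [0.0, 0.4, -1.8]
grip_width: 0.0119
```

Call:
send_rows:
  hand: [1, 1, 0.5, 0.5, 0.5, 0.5, 0.5, 0.5, 0.5]
  xyz:
    - [0, 0, -1]
    - [0, 0, -1]
    - [0, 0, -1]
    - [0, 0, -1]
    - [0, 0, -1]
    - [0, 0, 20]
    - [0, 0, 50]
    - [0, 0, 80]
    - [0, 0, 110]
  dr:
    - [0, 0, 0]
    - [0, 0, 0]
    - [0, 0, 0]
    - [0, 0, 0]
    - [0, 0, 0]
    - [0, 0, 0]
    - [0, 0, 0]
    - [0, 0, 0]
    - [0, 0, 0]

```text
clock: 22.12
eef_pos: [0.4928, -0.1275, 0.1415]
tcp_rot: [0.487, 0.511, -0.489, 0.513]
ft_force: [1.0, -0.5, -0.4]
grip_width: 0.0439
```

Call:
send_rows:
  hand: [0.4, 0.4, 0.4, 0.4, 0.4, 0.4, 0.4, 0.4, 0.4, 0.4]
  xyz:
    - [0, -10, 40]
    - [0, -30, 80]
    - [0, -50, 120]
    - [0, -60, 150]
    - [-10, -60, 150]
    - [-20, -60, 150]
    - [-30, -60, 150]
    - [-40, -60, 150]
    - [-50, -60, 150]
    - [-50, -60, 150]
  dr:
    - [0, 0, 0]
    - [0, 0, 0.1]
    - [0, 0, 0.2]
    - [0, 0, 0.3]
    - [0, 0, 0.4]
    - [0, 0, 0.5]
    - [0, 0, 0.6]
    - [0, 0, 0.7]
    - [0, 0, 0.8]
    - [0, 0, 0.88]

```text
clock: 22.95
eef_pos: [0.441, -0.1872, 0.2914]
tcp_rot: [0.222, 0.67, -0.222, 0.672]
ft_force: [0.3, -0.2, -0.5]
grip_width: 0.0533
```

Run:
```python
from h import *
o=st();z=R.from_quat(o['tcp_rot']).as_matrix()[:,2];print('jaw',np.degrees(np.arctan2(z[1],z[0])))
c=shot('top');np.savez('t4.npz',**c);cv2.imwrite('pics/t4.png',cv2.resize(c['img'][110:310,210:490],None,fx=2.8,fy=2.8))
c=shot('wrist');np.savez('w5.npz',**c);cv2.imwrite('pics/w5.png',c['img'])
```

```text
22.95 [ 0.441  -0.1872  0.2914] [[0.002, 0.596, 0.803], [-0.002, 0.803, -0.596], [-1.0, 0.0, 0.003]] F [ 0.3 -0.2 -0.5] w 0.0533 q [-0.43  0.13  1.88 -0.    1.13  0.21]
jaw -36.61056893427659
```

View pics/w5.png

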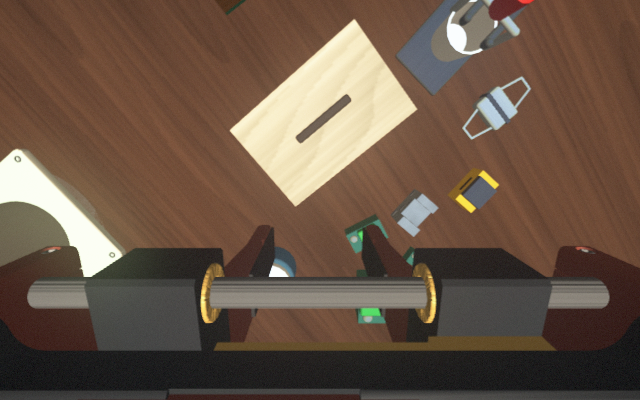

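The panel lies on the mat and covers it fully, with its handle from (297,141) to (350,97). Ruin is at (415,213), bunker at (474,190). Moving to a better view of the pieces.

Call:
send_rows:
  hand: [0.4, 0.4, 0.4, 0.4, 0.4, 0.4, 0.4, 0.4, 0.4, 0.4]
  xyz:
    - [-5, -20, 0]
    - [-12, -40, 0]
    - [-20, -60, 0]
    - [-30, -80, 0]
    - [-40, -100, 0]
    - [-60, -120, 0]
    - [-60, -143, 0]
    - [-60, -143, 0]
    - [-60, -143, 0]
    - [-60, -143, 0]
  dr:
    - [0, 0, -0.1]
    - [0, 0, -0.2]
    - [0, 0, -0.3]
    - [0, 0, -0.4]
    - [0, 0, -0.5]
    - [0, 0, -0.6]
    - [0, 0, -0.7]
    - [0, 0, -0.8]
    - [0, 0, -0.84]
    - [0, 0, -0.84]

```text
clock: 23.88
eef_pos: [0.3824, -0.331, 0.2915]
tcp_rot: [0.478, 0.519, -0.48, 0.521]
ft_force: [-0.3, -0.7, 1.0]
grip_width: 0.0528
```

Run:
```python
from h import *
c=dict(np.load('w5.npz'))
q=ray(c,[[355,19],[417,110],[296,206],[231,129]],.014)*1000;print('panel',q.round(1).tolist(),q.mean(0))
q=ray(c,[[299,139],[349,98]],.046)*1000;print('handle',q.mean(0),np.degrees(np.arctan2(*(q[1]-q[0])[1::-1])))
o=st();z=R.from_quat(o['tcp_rot']).as_matrix()[:,2];print('jaw',np.degrees(np.arctan2(z[1],z[0])))
c=shot('wrist');np.savez('w6.npz',**c);cv2.imwrite('pics/w6.png',c['img'])
```

```text
panel [[605.2, -50.7, 14.0], [610.9, -198.6, 14.0], [385.3, -208.8, 14.0], [379.8, -61.1, 14.0]] [ 495.29475452 -129.81332635   14.        ]
handle [ 495.01080851 -129.63848685   46.        ] 1.9994034893245265
23.88 [ 0.3824 -0.331   0.2915] [[0.001, 0.997, 0.083], [-0.004, 0.083, -0.997], [-1.0, 0.001, 0.004]] F [-0.3 -0.7  1. ] w 0.0528 q [-0.74  0.17  1.83 -0.    1.13  0.75]
jaw -85.25939869923391
```

View pics/w6.png

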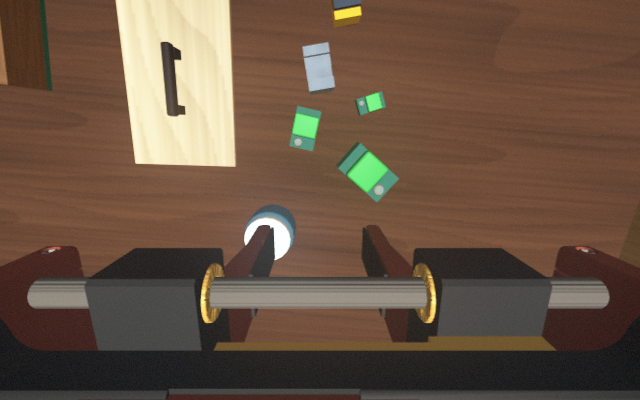

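```bash
cat >> h.py <<'E'
def ang(o):
    z=R.from_quat(o['tcp_rot']).as_matrix()[:,2];return np.degrees(np.arctan2(z[1],z[0]))
def blob(c,mask,uv,zz,name=''):
    n,L,S,C=cv2.connectedComponentsWithStats(mask.astype(np.uint8))
    d=np.hypot(*(C-np.array(uv)).T)+1e3*(S[:,4]<15);d[0]=1e9;j=np.argmin(d)
    p=(ray(c,np.argwhere(L==j)[:,::-1],zz)[:,:2]*1000).astype(np.float32);r=cv2.minAreaRect(p)
    print(name,C[j].round(1),S[j,4],'mean',p.mean(0).round(1),'rect',np.round(r[0],1),np.round(r[1],1),round(r[2],1))
E
python3 - <<'E'
from h import *
c=dict(np.load('w6.npz'));h=cv2.cvtColor(c['img'],cv2.COLOR_BGR2HSV);H,S,V=[h[...,i].astype(int) for i in range(3)]
blob(c,(abs(H-60)<15)&(S>130)&(V>170),(306,122),.040,'hill step')
blob(c,(abs(H-72)<26)&(S>80)&(V>60),(306,129),.030,'hill all')
blob(c,(S<75)&(V>110),(318,67),.028,'ruin')
t=dict(np.load('t4.npz'));h=cv2.cvtColor(t['img'],cv2.COLOR_BGR2HSV);H,S,V=[h[...,i].astype(int) for i in range(3)]
blob(t,(abs(H-60)<15)&(S>130)&(V>170),(436,222),.040,'hill step top')
blob(t,(abs(H-72)<26)&(S>80)&(V>60),(435,225),.030,'hill all top')
blob(t,(S<75)&(V>110),(438,198),.028,'ruin top')
blob(t,(abs(H-23)<8)&(S>170)&(V>150),(445,165),.028,'bunker y1')
blob(t,(abs(H-23)<8)&(S>170)&(V>150),(447,178),.028,'bunker y2')
E
```

```text
hill step [305.2 126.5] 141 mean [ 449.4 -310. ] rect [ 450.7 -309.8] [31.8 28.4] 82.0
hill all [305.2 127. ] 913 mean [ 448.8 -309.7] rect [ 446.9 -308.8] [34.6 54.8] 82.3
ruin [318.2  66.3] 1251 mean [ 528.4 -321.2] rect [ 528.3 -321.5] [57.3 37. ] 14.2
hill step top [472.5 242. ] 53 mean [ 393.4 -416. ] rect [ 390.3 -416.8] [14.2 41. ] 73.4
hill all top [435.7 225.7] 132 mean [ 442.7 -311.2] rect [ 442.  -309.2] [35.1 46.9] 82.0
ruin top [432.1 230.6] 17 mean [ 428.  -300.4] rect [ 428.3 -300.1] [ 9.1 12.1] 0.2
bunker y1 [442.9 162. ] 26 mean [ 641.  -341.2] rect [ 641.1 -341. ] [ 6.9 32.6] 14.5
bunker y2 [442.9 162. ] 26 mean [ 641.  -341.2] rect [ 641.1 -341. ] [ 6.9 32.6] 14.5
```

Call:
send_rows:
  hand: [0.3, 0.3, 0.3, 0.3, 0.3, 0.3, 0.3, 0.3, 0.3, 0.3]
  xyz:
    - [15, 5, -25]
    - [30, 10, -50]
    - [45, 16, -80]
    - [65, 22, -110]
    - [65, 22, -140]
    - [65, 22, -170]
    - [65, 22, -200]
    - [65, 22, -215]
    - [65, 22, -215]
    - [65, 22, -215]
  dr:
    - [0, 0, -0.05]
    - [0, 0, -0.1]
    - [0, 0, -0.16]
    - [0, 0, -0.22]
    - [0, 0, -0.22]
    - [0, 0, -0.22]
    - [0, 0, -0.22]
    - [0, 0, -0.22]
    - [0, 0, -0.22]
    - [0, 0, -0.22]

```text
clock: 24.77
eef_pos: [0.4474, -0.3082, 0.076]
tcp_rot: [-0.531, -0.465, 0.533, -0.466]
ft_force: [-0.2, -0.6, -0.2]
grip_width: 0.0616
```

Call:
send_rows:
  hand: [0.3, 0.3, 0.3, 0.3, 1, 1, 1, 1, 1, 1]
  xyz:
    - [0, 0, -25]
    - [0, 0, -50]
    - [0, 0, -60]
    - [0, 0, -60]
    - [0, 0, -60]
    - [0, 0, -60]
    - [0, 0, -60]
    - [0, 0, -60]
    - [0, 0, -60]
    - [0, 0, -60]
  dr:
    - [0, 0, 0]
    - [0, 0, 0]
    - [0, 0, 0]
    - [0, 0, 0]
    - [0, 0, 0]
    - [0, 0, 0]
    - [0, 0, 0]
    - [0, 0, 0]
    - [0, 0, 0]
    - [0, 0, 0]

```text
clock: 25.6
eef_pos: [0.4479, -0.3086, 0.017]
tcp_rot: [-0.531, -0.465, 0.533, -0.467]
ft_force: [-0.0, 0.9, 7.2]
grip_width: 0.0339
```

Call:
send_rows:
  hand: [1, 1, 1, 1, 1, 1, 1, 1, 1, 1]
  xyz:
    - [0, 0, 20]
    - [0, 0, 50]
    - [0, 0, 80]
    - [0, 10, 110]
    - [5, 40, 130]
    - [15, 75, 130]
    - [25, 110, 130]
    - [35, 145, 130]
    - [45, 180, 130]
    - [55, 215, 130]
  dr:
    - [0, 0, 0]
    - [0, 0, 0]
    - [0, 0, 0]
    - [0, 0, 0]
    - [0, 0, 0.02]
    - [0, 0, 0.04]
    - [0, 0, 0.06]
    - [0, 0, 0.09]
    - [0, 0, 0.09]
    - [0, 0, 0.09]

```text
clock: 26.43
eef_pos: [0.5031, -0.0919, 0.1475]
tcp_rot: [-0.51, -0.488, 0.511, -0.49]
ft_force: [0.6, -0.1, 0.1]
grip_width: 0.0339
```

Call:
send_rows:
  hand: [1, 1, 1, 1, 1, 1, 1, 1, 1, 1]
  xyz:
    - [10, 35, 0]
    - [20, 70, 0]
    - [30, 105, 0]
    - [40, 140, 0]
    - [50, 175, 0]
    - [60, 210, 0]
    - [70, 245, 0]
    - [80, 280, 0]
    - [90, 315, 0]
    - [99, 345, 0]
  dr:
    - [0, 0, 0]
    - [0, 0, 0]
    - [0, 0, 0]
    - [0, 0, 0]
    - [0, 0, 0]
    - [0, 0, 0]
    - [0, 0, 0]
    - [0, 0, 0]
    - [0, 0, 0]
    - [0, 0, 0]

```text
clock: 27.27
eef_pos: [0.6021, 0.2555, 0.1476]
tcp_rot: [-0.51, -0.488, 0.511, -0.49]
ft_force: [-0.6, -0.3, -0.7]
grip_width: 0.0338
```

Run:
```python
from h import *
o=st();print(ang(o))
c=shot('top');np.savez('t5.npz',**c);cv2.imwrite('pics/t5.png',cv2.resize(c['img'][110:310,210:490],None,fx=2.8,fy=2.8))
```

```text
27.27 [0.6021 0.2555 0.1476] [[0.001, 0.999, -0.043], [-0.004, -0.043, -0.999], [-1.0, 0.001, 0.004]] F [-0.6 -0.3 -0.7] w 0.0338 q [ 0.38  0.56  1.62 -0.    0.97  2.  ]
-92.43796004617819
```

Call:
send_rows:
  hand: [1, 1, 1, 1, 1, 1, 1, 1, 1]
  xyz:
    - [2, 18, 0]
    - [2, 18, -25]
    - [2, 18, -50]
    - [2, 18, -75]
    - [2, 18, -95]
    - [2, 18, -110]
    - [2, 18, -118]
    - [2, 18, -122]
    - [2, 18, -122]
  dr:
    - [0, 0, 0]
    - [0, 0, 0]
    - [0, 0, 0]
    - [0, 0, 0]
    - [0, 0, 0]
    - [0, 0, 0]
    - [0, 0, 0]
    - [0, 0, 0]
    - [0, 0, 0]

```text
clock: 28.07
eef_pos: [0.6062, 0.2781, 0.0261]
tcp_rot: [0.511, 0.489, -0.509, 0.491]
ft_force: [0.4, 0.4, -0.3]
grip_width: 0.0341
```

Call:
send_rows:
  hand: [0.8, 0.45, 0.45, 0.45, 0.45, 0.45, 0.45, 0.45, 0.45, 0.45]
  xyz:
    - [0, 0, 0]
    - [0, 0, 0]
    - [0, 0, 0]
    - [0, 0, 0]
    - [0, 0, 30]
    - [0, 0, 60]
    - [0, 0, 90]
    - [0, 0, 120]
    - [-10, -40, 125]
    - [-20, -80, 125]
  dr:
    - [0, 0, 0]
    - [0, 0, 0]
    - [0, 0, 0]
    - [0, 0, 0]
    - [0, 0, 0]
    - [0, 0, 0]
    - [0, 0, 0]
    - [0, 0, 0]
    - [0, 0, 0]
    - [0, 0, 0]

```text
clock: 28.9
eef_pos: [0.5883, 0.1995, 0.1548]
tcp_rot: [0.513, 0.488, -0.506, 0.493]
ft_force: [-0.5, 0.1, -0.5]
grip_width: 0.0482
```

Call:
send_rows:
  hand: [0.4, 0.4, 0.4, 0.4, 0.4, 0.4, 0.4, 0.4, 0.4, 0.4]
  xyz:
    - [-10, -35, 10]
    - [-20, -70, 20]
    - [-30, -105, 30]
    - [-40, -140, 40]
    - [-50, -175, 50]
    - [-60, -210, 60]
    - [-70, -245, 70]
    - [-80, -280, 80]
    - [-90, -315, 80]
    - [-100, -350, 80]
  dr:
    - [0, 0, 0.05]
    - [0, 0, 0.1]
    - [0, 0, 0.15]
    - [0, 0, 0.2]
    - [0, 0, 0.25]
    - [0, 0, 0.28]
    - [0, 0, 0.28]
    - [0, 0, 0.28]
    - [0, 0, 0.28]
    - [0, 0, 0.28]

```text
clock: 29.73
eef_pos: [0.488, -0.1522, 0.2362]
tcp_rot: [0.44, 0.554, -0.432, 0.56]
ft_force: [0.3, 0.2, -0.5]
grip_width: 0.0523
```

Call:
send_rows:
  hand: [0.4, 0.4, 0.4, 0.4, 0.4, 0.4, 0.4]
  xyz:
    - [-8, -35, 0]
    - [-16, -70, 0]
    - [-24, -105, 0]
    - [-32, -140, 0]
    - [-38, -165, 0]
    - [-40, -175, 0]
    - [-40, -175, 0]
  dr:
    - [0, 0, 0]
    - [0, 0, 0]
    - [0, 0, 0]
    - [0, 0, 0]
    - [0, 0, 0]
    - [0, 0, 0]
    - [0, 0, 0]

```text
clock: 30.32
eef_pos: [0.4476, -0.3291, 0.2365]
tcp_rot: [0.44, 0.553, -0.433, 0.559]
ft_force: [0.4, 0.5, -0.2]
grip_width: 0.0528
```

Run:
```python
from h import *
o=st();print(ang(o))
c=shot('wrist');np.savez('w7.npz',**c);cv2.imwrite('pics/w7.png',c['img'])
```

```text
30.32 [ 0.4476 -0.3291  0.2365] [[0.014, 0.971, 0.237], [0.003, 0.237, -0.971], [-1.0, 0.014, 0.0]] F [ 0.4  0.5 -0.2] w 0.0528 q [-0.66  0.31  1.79  0.01  1.04  0.66]
-76.26166417724879
```

View pics/w7.png

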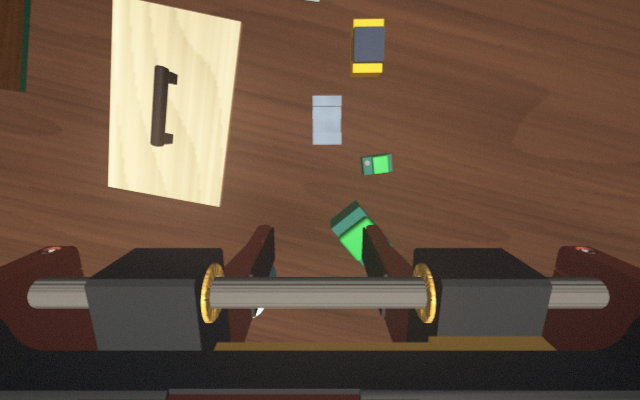

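Run:
```python
from h import *
c=dict(np.load('w7.npz'));h=cv2.cvtColor(c['img'],cv2.COLOR_BGR2HSV);H,S,V=[h[...,i].astype(int) for i in range(3)]
blob(c,(S<90)&(V>110),(327,120),.028,'ruin')
blob(c,((abs(H-23)<8)&(S>170)&(V>150)),(368,24),.028,'y1');blob(c,((abs(H-23)<8)&(S>170)&(V>150)),(368,69),.028,'y2')
q=ray(c,[[312.5,96],[342,96],[312.5,144],[342,144]],.028)*1000;print(q.round(1),q.mean(0))
q=ray(c,[[352,19],[385,19],[352,76],[383,75]],.028)*1000;print(q.round(1),q.mean(0))
```

```text
ruin [326.5 119.5] 1504 mean [ 527.1 -321.4] rect [ 526.9 -322.1] [57.2 37. ] 13.8
y1 [367.9  22. ] 217 mean [ 641.  -340.7] rect [ 640.9 -340.8] [ 8.  33.9] 16.7
y2 [366.8  67.5] 303 mean [ 595.  -352.6] rect [ 595.1 -352.8] [ 9.7 35.1] 13.8
[[ 549.4 -298.5   28. ]
 [ 557.8 -332.6   28. ]
 [ 494.9 -311.6   28. ]
 [ 503.6 -347.    28. ]] [ 526.42953803 -322.43340997   28.        ]
[[ 639.7 -322.5   28. ]
 [ 648.5 -358.6   28. ]
 [ 582.  -338.3   28. ]
 [ 591.7 -373.3   28. ]] [ 615.50993731 -348.19184179   28.        ]
```

Call:
send_rows:
  hand: [0.35, 0.35, 0.35, 0.35, 0.35, 0.35, 0.35, 0.35, 0.35]
  xyz:
    - [20, 2, -20]
    - [40, 4, -45]
    - [60, 6, -70]
    - [79, 7, -95]
    - [79, 7, -120]
    - [79, 7, -145]
    - [79, 7, -160]
    - [79, 7, -160]
    - [79, 7, -160]
  dr:
    - [0, 0.014, 0]
    - [0, 0.014, 0]
    - [0, 0.014, 0]
    - [0, 0.014, 0]
    - [0, 0.014, 0]
    - [0, 0.014, 0]
    - [0, 0.014, 0]
    - [0, 0.014, 0]
    - [0, 0.014, 0]

```text
clock: 31.12
eef_pos: [0.5268, -0.3187, 0.0759]
tcp_rot: [0.437, 0.559, -0.435, 0.555]
ft_force: [0.4, 0.5, 1.6]
grip_width: 0.0573
```

Call:
send_rows:
  hand: [0.35, 0.35, 0.35, 0.35, 1, 1, 1, 1, 1, 1]
  xyz:
    - [0, 0, -25]
    - [0, 0, -50]
    - [0, 0, -60]
    - [0, 0, -60]
    - [0, 0, -60]
    - [0, 0, -60]
    - [0, 0, -60]
    - [0, 0, -60]
    - [0, 0, -60]
    - [0, 0, -60]
  dr:
    - [0, 0, 0]
    - [0, 0, 0]
    - [0, 0, 0]
    - [0, 0, 0]
    - [0, 0, 0]
    - [0, 0, 0]
    - [0, 0, 0]
    - [0, 0, 0]
    - [0, 0, 0]
    - [0, 0, 0]

```text
clock: 31.95
eef_pos: [0.5276, -0.3192, 0.0172]
tcp_rot: [0.437, 0.558, -0.435, 0.556]
ft_force: [-1.0, 0.7, 7.9]
grip_width: 0.0335
```

Call:
send_rows:
  hand: [1, 1, 1, 1, 1, 1, 1, 1, 1, 1]
  xyz:
    - [0, 0, 20]
    - [0, 0, 50]
    - [0, 0, 80]
    - [0, 10, 110]
    - [0, 40, 130]
    - [0, 75, 130]
    - [5, 110, 130]
    - [10, 145, 130]
    - [15, 180, 130]
    - [20, 215, 130]
  dr:
    - [0, 0, 0]
    - [0, 0, 0]
    - [0, 0, 0]
    - [0, 0, -0.05]
    - [0, 0, -0.1]
    - [0, 0, -0.15]
    - [0, 0, -0.2]
    - [0, 0, -0.25]
    - [0, 0, -0.288]
    - [0, 0, -0.288]

```text
clock: 32.78
eef_pos: [0.5475, -0.1027, 0.1478]
tcp_rot: [0.513, 0.488, -0.511, 0.487]
ft_force: [0.2, -0.5, -1.6]
grip_width: 0.0336
```

Call:
send_rows:
  hand: [1, 1, 1, 1, 1, 1, 1, 1, 1, 1]
  xyz:
    - [5, 35, 0]
    - [10, 70, 0]
    - [15, 105, 0]
    - [20, 140, 0]
    - [25, 175, 0]
    - [30, 210, 0]
    - [38, 245, 0]
    - [46, 280, 0]
    - [53, 305, 0]
    - [53, 305, 0]
  dr:
    - [0, 0, 0]
    - [0, 0, 0]
    - [0, 0, 0]
    - [0, 0, 0]
    - [0, 0, 0]
    - [0, 0, 0]
    - [0, 0, 0]
    - [0, 0, 0]
    - [0, 0, 0]
    - [0, 0, 0]

```text
clock: 33.62
eef_pos: [0.6017, 0.2069, 0.1484]
tcp_rot: [0.513, 0.489, -0.509, 0.488]
ft_force: [-0.3, -0.6, -0.7]
grip_width: 0.0339
```

Run:
```python
from h import *
o=st();print(ang(o))
```

```text
33.62 [0.6017 0.2069 0.1484] [[0.004, 0.999, -0.045], [0.006, -0.045, -0.999], [-1.0, 0.004, -0.006]] F [-0.3 -0.6 -0.7] w 0.0339 q [0.31 0.53 1.66 0.01 0.94 1.92]
-92.5634364668814
```

Call:
send_rows:
  hand: [1, 1, 1, 1, 1, 1, 1, 1, 1]
  xyz:
    - [0, -4, -20]
    - [0, -4, -45]
    - [0, -4, -70]
    - [0, -4, -90]
    - [0, -4, -105]
    - [0, -4, -115]
    - [0, -4, -120]
    - [0, -4, -122]
    - [0, -4, -122]
  dr:
    - [0, 0, 0]
    - [0, 0, 0]
    - [0, 0, 0]
    - [0, 0, 0]
    - [0, 0, 0]
    - [0, 0, 0]
    - [0, 0, 0]
    - [0, 0, 0]
    - [0, 0, 0]

```text
clock: 34.37
eef_pos: [0.6021, 0.2028, 0.0267]
tcp_rot: [0.514, 0.489, -0.509, 0.488]
ft_force: [0.5, -0.2, 0.4]
grip_width: 0.0339
```

Call:
send_rows:
  hand: [0.8, 0.45, 0.45, 0.45, 0.45, 0.45, 0.45, 0.45, 0.45, 0.45]
  xyz:
    - [0, 0, 0]
    - [0, 0, 0]
    - [0, 0, 0]
    - [0, 0, 0]
    - [0, 0, 30]
    - [0, 0, 60]
    - [0, 0, 90]
    - [0, 0, 120]
    - [0, -30, 150]
    - [-10, -60, 180]
  dr:
    - [0, 0, 0]
    - [0, 0, 0]
    - [0, 0, 0]
    - [0, 0, 0]
    - [0, 0, 0]
    - [0, 0, 0]
    - [0, 0, 0]
    - [0, 0, 0]
    - [0, 0, 0]
    - [0, 0, 0]

```text
clock: 35.2
eef_pos: [0.5939, 0.1451, 0.207]
tcp_rot: [0.514, 0.489, -0.507, 0.489]
ft_force: [0.9, -0.2, -0.5]
grip_width: 0.0489
```

Call:
send_rows:
  hand: [0.4, 0.4, 0.4, 0.4, 0.4, 0.4, 0.4, 0.4, 0.4, 0.4]
  xyz:
    - [-5, -40, 10]
    - [-10, -80, 20]
    - [-15, -120, 20]
    - [-20, -160, 20]
    - [-25, -200, 20]
    - [-30, -240, 20]
    - [-30, -280, 20]
    - [-30, -320, 20]
    - [-30, -360, 20]
    - [-30, -400, 20]
  dr:
    - [0, 0, 0.05]
    - [0, 0, 0.1]
    - [0, 0, 0.15]
    - [0, 0, 0.2]
    - [0, 0, 0.25]
    - [0, 0, 0.3]
    - [0, 0, 0.3]
    - [0, 0, 0.3]
    - [0, 0, 0.3]
    - [0, 0, 0.3]

```text
clock: 36.03
eef_pos: [0.5635, -0.2569, 0.2276]
tcp_rot: [0.435, 0.56, -0.428, 0.56]
ft_force: [1.2, 0.9, -1.1]
grip_width: 0.0529
```

Call:
send_rows:
  hand: [0.4, 0.4, 0.4, 0.4, 0.4, 0.4]
  xyz:
    - [-10, -35, 0]
    - [-20, -70, 0]
    - [-30, -90, 0]
    - [-30, -90, 0]
    - [-30, -90, 0]
    - [-30, -90, 0]
  dr:
    - [0, 0, 0]
    - [0, 0, 0]
    - [0, 0, 0]
    - [0, 0, 0]
    - [0, 0, 0]
    - [0, 0, 0]

```text
clock: 36.53
eef_pos: [0.5336, -0.3462, 0.2277]
tcp_rot: [0.435, 0.56, -0.428, 0.56]
ft_force: [-0.7, 0.8, -0.4]
grip_width: 0.0531
```

Run:
```python
from h import *
o=st();print(ang(o))
c=shot('wrist');np.savez('w8.npz',**c);h=cv2.cvtColor(c['img'],cv2.COLOR_BGR2HSV);H,S,V=[h[...,i].astype(int) for i in range(3)]
k=((abs(H-23)<8)&(S>170)&(V>150));k[240:]=0
n,L,s,C=cv2.connectedComponentsWithStats(k.astype(np.uint8));print([(C[i].round(0).tolist(),int(s[i,4])) for i in range(1,n) if s[i,4]>30])
for i in range(1,n):
    if s[i,4]>100: blob(c,k,C[i],.028)
cv2.imwrite('pics/w8.png',c['img'])
```

```text
36.53 [ 0.5336 -0.3462  0.2277] [[0.006, 0.967, 0.254], [0.008, 0.254, -0.967], [-1.0, 0.008, -0.007]] F [-0.7  0.8 -0.4] w 0.0531 q [-0.6   0.44  1.61  0.01  1.09  0.71]
-75.25932226591004
[([338.0, 95.0], 226), ([337.0, 137.0], 241)]
 [337.8  95.4] 226 mean [ 640.4 -341.5] rect [ 640.2 -341.2] [ 7.7 33.7] 14.7
 [337.2 136.8] 241 mean [ 595.1 -353.5] rect [ 594.8 -353.3] [ 9.4 33.6] 14.8
```

Call:
send_rows:
  hand: [0.35, 0.35, 0.35, 0.35, 0.35, 0.35, 0.35, 0.35, 0.35]
  xyz:
    - [20, 0, -20]
    - [40, 0, -45]
    - [60, -1, -70]
    - [84, -1, -95]
    - [84, -1, -120]
    - [84, -1, -140]
    - [84, -1, -150]
    - [84, -1, -150]
    - [84, -1, -150]
  dr:
    - [-0.008, 0.006, 0]
    - [-0.008, 0.006, 0]
    - [-0.008, 0.006, 0]
    - [-0.008, 0.006, 0]
    - [-0.008, 0.006, 0]
    - [-0.008, 0.006, 0]
    - [-0.008, 0.006, 0]
    - [-0.008, 0.006, 0]
    - [-0.008, 0.006, 0]

```text
clock: 37.33
eef_pos: [0.6182, -0.3459, 0.0779]
tcp_rot: [0.431, 0.561, -0.431, 0.56]
ft_force: [0.1, 0.4, 0.5]
grip_width: 0.0568
```

Call:
send_rows:
  hand: [0.35, 0.35, 0.35, 0.35, 1, 1, 1, 1, 1, 1]
  xyz:
    - [0, 0, -25]
    - [0, 0, -50]
    - [0, 0, -60]
    - [0, 0, -60]
    - [0, 0, -60]
    - [0, 0, -60]
    - [0, 0, -60]
    - [0, 0, -60]
    - [0, 0, -60]
    - [0, 0, -60]
  dr:
    - [0, 0, 0]
    - [0, 0, 0]
    - [0, 0, 0]
    - [0, 0, 0]
    - [0, 0, 0]
    - [0, 0, 0]
    - [0, 0, 0]
    - [0, 0, 0]
    - [0, 0, 0]
    - [0, 0, 0]

```text
clock: 38.17
eef_pos: [0.6191, -0.3465, 0.0196]
tcp_rot: [0.431, 0.56, -0.431, 0.561]
ft_force: [-0.2, 0.8, 6.4]
grip_width: 0.0338
```

Call:
send_rows:
  hand: [1, 1, 1, 1, 1, 1, 1, 1, 1, 1]
  xyz:
    - [0, 0, 20]
    - [0, 0, 50]
    - [-10, 0, 80]
    - [-30, 10, 110]
    - [-50, 40, 140]
    - [-70, 75, 150]
    - [-80, 110, 150]
    - [-80, 145, 150]
    - [-80, 180, 150]
    - [-80, 215, 150]
  dr:
    - [0, 0, 0]
    - [0, 0, 0]
    - [0, 0, 0]
    - [0, 0, -0.05]
    - [0, 0, -0.1]
    - [0, 0, -0.15]
    - [0, 0, -0.2]
    - [0, 0, -0.25]
    - [0, 0, -0.3]
    - [0, 0, -0.3]

```text
clock: 39.0
eef_pos: [0.5386, -0.1301, 0.1703]
tcp_rot: [0.511, 0.488, -0.511, 0.49]
ft_force: [0.9, 0.2, -0.6]
grip_width: 0.0336
```

Call:
send_rows:
  hand: [1, 1, 1, 1, 1, 1, 1, 1, 1, 1]
  xyz:
    - [0, 35, 0]
    - [5, 70, 0]
    - [10, 105, 0]
    - [18, 140, 0]
    - [26, 175, 0]
    - [34, 210, 0]
    - [44, 240, 0]
    - [59, 264, 0]
    - [59, 264, 0]
    - [59, 264, 0]
  dr:
    - [0, 0, 0]
    - [0, 0, 0]
    - [0, 0, 0]
    - [0, 0, 0]
    - [0, 0, 0]
    - [0, 0, 0]
    - [0, 0, 0]
    - [0, 0, 0]
    - [0, 0, 0]
    - [0, 0, 0]

```text
clock: 39.83
eef_pos: [0.5978, 0.135, 0.1703]
tcp_rot: [0.511, 0.489, -0.51, 0.49]
ft_force: [-0.2, 0.2, -0.1]
grip_width: 0.0339
```

Run:
```python
from h import *
o=st();print(ang(o))
```

```text
39.83 [0.5978 0.135  0.1703] [[0.002, 0.999, -0.042], [-0.001, -0.042, -0.999], [-1.0, 0.002, 0.001]] F [-0.2  0.2 -0.1] w 0.0339 q [ 0.2   0.48  1.7  -0.    0.96  1.82]
-92.391065316883
```

Call:
send_rows:
  hand: [1, 1, 1, 1, 1, 1, 1, 1, 1]
  xyz:
    - [0, -1, -20]
    - [0, -1, -45]
    - [0, -1, -70]
    - [0, -1, -95]
    - [0, -1, -115]
    - [0, -1, -130]
    - [0, -1, -138]
    - [0, -1, -141]
    - [0, -1, -141]
  dr:
    - [0, 0, 0]
    - [0, 0, 0]
    - [0, 0, 0]
    - [0, 0, 0]
    - [0, 0, 0]
    - [0, 0, 0]
    - [0, 0, 0]
    - [0, 0, 0]
    - [0, 0, 0]

```text
clock: 40.58
eef_pos: [0.5974, 0.1332, 0.0291]
tcp_rot: [-0.51, -0.488, 0.511, -0.49]
ft_force: [0.6, 0.4, -0.1]
grip_width: 0.0337
```

Call:
send_rows:
  hand: [0.8, 0.45, 0.45, 0.45, 0.45, 0.45, 0.45, 0.45, 0.45, 0.45]
  xyz:
    - [0, 0, 0]
    - [0, 0, 0]
    - [0, 0, 0]
    - [0, 0, 0]
    - [0, 0, 30]
    - [0, 0, 60]
    - [0, 0, 90]
    - [0, 0, 120]
    - [-10, -30, 150]
    - [-20, -60, 180]
  dr:
    - [0, 0, 0]
    - [0, 0, 0]
    - [0, 0, 0]
    - [0, 0, 0]
    - [0, 0, 0]
    - [0, 0, 0]
    - [0, 0, 0]
    - [0, 0, 0]
    - [0, 0, 0]
    - [0, 0, 0]

```text
clock: 41.42
eef_pos: [0.5784, 0.0763, 0.2084]
tcp_rot: [0.51, 0.489, -0.509, 0.491]
ft_force: [0.7, -0.4, -0.2]
grip_width: 0.0486
```

Call:
send_rows:
  hand: [0.45, 0.45, 0.45, 0.45, 0.45, 0.45, 0.45, 0.45, 0.45, 0.45]
  xyz:
    - [-5, -30, 25]
    - [-10, -60, 50]
    - [-15, -90, 75]
    - [-20, -120, 100]
    - [-25, -150, 120]
    - [-30, -180, 120]
    - [-40, -210, 120]
    - [-48, -235, 120]
    - [-48, -235, 120]
    - [-48, -235, 120]
  dr:
    - [0, 0, 0.05]
    - [0, 0, 0.1]
    - [0, 0, 0.15]
    - [0, 0, 0.2]
    - [0, 0, 0.25]
    - [0, 0, 0.3]
    - [0, 0, 0.3]
    - [0, 0, 0.3]
    - [0, 0, 0.3]
    - [0, 0, 0.3]

```text
clock: 42.25
eef_pos: [0.5299, -0.1596, 0.3289]
tcp_rot: [0.432, 0.559, -0.431, 0.561]
ft_force: [0.4, 0.2, 0.3]
grip_width: 0.0479
```

Run:
```python
from h import *
o=st();print(ang(o))
c=shot('wrist');np.savez('w9.npz',**c);cv2.imwrite('pics/w9.png',c['img'])
c=shot('top');np.savez('t9.npz',**c)
cv2.imwrite('pics/w9b.png',np.hstack([cv2.resize(dict(np.load('w9.npz'))['img'][:250,200:450],(500,500)),cv2.resize(c['img'][140:225,205:325],None,fx=2.4,fy=500/85)[:, :288]]))
```

```text
42.25 [ 0.5299 -0.1596  0.3289] [[0.004, 0.967, 0.255], [-0.0, 0.255, -0.967], [-1.0, 0.004, 0.001]] F [0.4 0.2 0.3] w 0.0479 q [-0.31  0.21  1.69  0.    1.23  1.  ]
-75.2385060258531
```

View pics/w9.png

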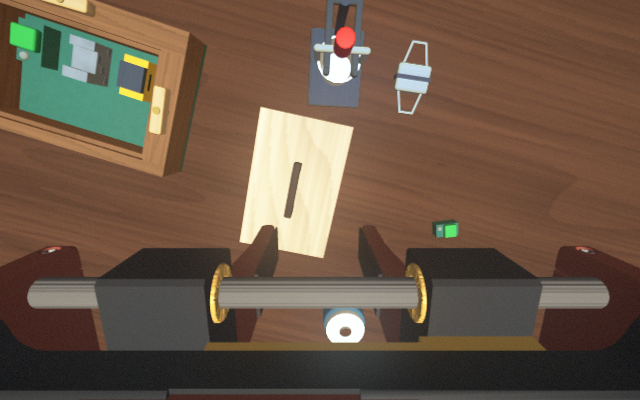

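Run:
```python
from h import *
c=dict(np.load('w9.npz'));h=cv2.cvtColor(c['img'],cv2.COLOR_BGR2HSV);H,S,V=[h[...,i].astype(int) for i in range(3)]
k=((H<8)|(H>172))&(S>150)&(V>80);k[240:]=0
blob(c,k&(V>200),(346,36),.177,'knob bright');blob(c,k,(346,42),.165,'knob')
q=ray(c,[[315,47.5],[370,51]],.135)*1000;print('bar',q.round(1),q.mean(0),np.degrees(np.arctan2(*(q[0]-q[1])[1::-1])))
b=ray(c,[[309,105],[358,106],[363,31],[316,29]],.008)*1000;print('base',b.round(1).tolist(),b.mean(0));print([np.degrees(np.arctan2(*(y-x)[1::-1])) for x,y in((b[0],b[3]),(b[1],b[2]),(b[1],b[0]))])
t=dict(np.load('t9.npz'));h=cv2.cvtColor(t['img'],cv2.COLOR_BGR2HSV);H,S,V=[h[...,i].astype(int) for i in range(3)]
k=((H<8)|(H>172))&(S>150)&(V>120);blob(t,k,(386,135),.17,'top knob')
for zz in(.177,):
  print(ray(c,[346,36],zz)*1000, ray(t,[386.5,134],zz)*1000)
```

```text
knob bright [345.3  37.3] 334 mean [ 682.8 -147.5] rect [ 682.7 -147.7] [18.5 17.8] 63.0
knob [344.9  37.5] 370 mean [ 686.1 -147.3] rect [ 686.2 -147.5] [19.8 20. ] 88.0
bar [[ 677.  -118.7  135. ]
 [ 689.  -178.1  135. ]] [ 683.00791486 -148.35444603  135.        ] 101.48797732153868
base [[625.9, -121.2, 8.0], [644.1, -195.9, 8.0], [747.3, -172.6, 8.0], [732.1, -104.7, 8.0]] [ 687.33941467 -148.5972664     8.        ]
[np.float64(8.831063451053167), np.float64(12.690660705002772), np.float64(103.67481843573262)]
top knob [386.  134.1] 42 mean [ 684.5 -148.2] rect [ 684.6 -148.3] [16.8 17.7] 89.0
[[ 684.09460412 -147.79477823  177.        ]] [[ 682.39882858 -148.78040785  177.        ]]
```

Call:
send_rows:
  hand: [0.45, 0.45, 0.45, 0.45, 0.45, 0.45, 0.45, 0.45, 0.45]
  xyz:
    - [30, 3, -15]
    - [60, 6, -30]
    - [90, 9, -50]
    - [120, 12, -70]
    - [145, 12, -90]
    - [153, 12, -105]
    - [153, 12, -110]
    - [153, 12, -110]
    - [153, 12, -110]
  dr:
    - [0, 0, -0.05]
    - [0, 0, -0.05]
    - [0, 0, -0.05]
    - [0, 0, -0.05]
    - [0, 0, -0.05]
    - [0, 0, -0.05]
    - [0, 0, -0.05]
    - [0, 0, -0.05]
    - [0, 0, -0.05]

```text
clock: 43.1
eef_pos: [0.683, -0.1452, 0.2189]
tcp_rot: [0.445, 0.549, -0.444, 0.551]
ft_force: [-0.3, 0.3, 1.1]
grip_width: 0.0477
```

Call:
send_rows:
  hand: [0.45, 0.45, 0.45, 0.45, 0.45, 1, 1, 1, 1, 1]
  xyz:
    - [0, -3, -15]
    - [0, -3, -35]
    - [0, -3, -55]
    - [0, -3, -65]
    - [0, -3, -65]
    - [0, -3, -65]
    - [0, -3, -65]
    - [0, -3, -65]
    - [0, -3, -65]
    - [0, -3, -65]
  dr:
    - [0, 0, 0]
    - [0, 0, 0]
    - [0, 0, 0]
    - [0, 0, 0]
    - [0, 0, 0]
    - [0, 0, 0]
    - [0, 0, 0]
    - [0, 0, 0]
    - [0, 0, 0]
    - [0, 0, 0]

```text
clock: 43.93
eef_pos: [0.6835, -0.1483, 0.1549]
tcp_rot: [0.445, 0.549, -0.444, 0.551]
ft_force: [-0.3, -1.6, 3.0]
grip_width: 0.0197
```

Call:
send_rows:
  hand: [1, 1, 1, 1, 1, 1, 1]
  xyz:
    - [0, 0, 0]
    - [0, 0, 0]
    - [0, 0, 5]
    - [0, 0, 10]
    - [0, 0, 15]
    - [0, 0, 20]
    - [0, 0, 20]
  dr:
    - [0, 0, 0]
    - [0, 0, 0]
    - [0, 0, 0]
    - [0, 0, 0]
    - [0, 0, 0]
    - [0, 0, 0]
    - [0, 0, 0]

```text
clock: 44.52
eef_pos: [0.6843, -0.1485, 0.1766]
tcp_rot: [0.446, 0.548, -0.443, 0.552]
ft_force: [0.6, 0.3, -0.9]
grip_width: 0.0195
```

Run:
```python
from h import *
o=st();print(ang(o))
c=shot('side');cv2.imwrite('pics/s9.png',cv2.resize(c['img'][120:270,300:500],None,fx=3.5,fy=3.5))
```

```text
44.52 [ 0.6843 -0.1485  0.1766] [[0.007, 0.978, 0.21], [-0.001, 0.21, -0.978], [-1.0, 0.006, 0.002]] F [ 0.6  0.3 -0.9] w 0.0195 q [-0.23  0.59  1.49  0.    1.06  1.13]
-77.90357404724833
```

View pics/s9.png

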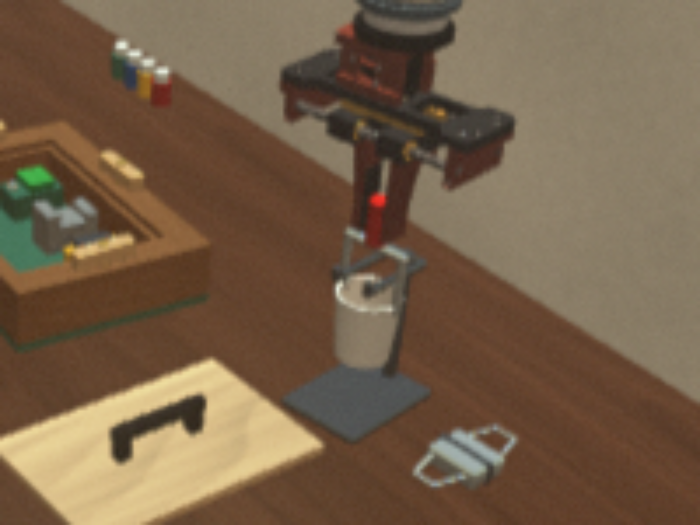

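Call:
send_rows:
  hand: [1, 1, 1, 1, 1, 1, 1, 1, 1, 1]
  xyz:
    - [-8, -2, 0]
    - [-18, -4, 0]
    - [-28, -6, 0]
    - [-38, -8, 0]
    - [-48, -10, 0]
    - [-58, -12, 0]
    - [-68, -14, 0]
    - [-78, -16, 0]
    - [-88, -18, 0]
    - [-88, -18, 0]
  dr:
    - [0, 0, 0]
    - [0, 0, 0]
    - [0, 0, 0]
    - [0, 0, 0]
    - [0, 0, 0]
    - [0, 0, 0]
    - [0, 0, 0]
    - [0, 0, 0]
    - [0, 0, 0]
    - [0, 0, 0]

```text
clock: 45.4
eef_pos: [0.5938, -0.1667, 0.1758]
tcp_rot: [0.446, 0.548, -0.444, 0.551]
ft_force: [0.5, 0.5, -2.2]
grip_width: 0.0195
```

Call:
send_rows:
  hand: [1, 1, 1, 1, 1, 1, 1, 1, 1, 1]
  xyz:
    - [0, 0, 15]
    - [0, 0, 35]
    - [0, 0, 55]
    - [0, 20, 75]
    - [-4, 45, 85]
    - [-10, 75, 85]
    - [-18, 105, 85]
    - [-26, 135, 85]
    - [-34, 165, 85]
    - [-42, 195, 85]
  dr:
    - [0, 0, 0]
    - [0, 0, 0]
    - [0, 0, 0]
    - [0, 0, 0]
    - [0, 0, 0]
    - [0, 0, 0]
    - [0, 0, 0]
    - [0, 0, 0]
    - [0, 0, 0]
    - [0, 0, 0]

```text
clock: 46.23
eef_pos: [0.5515, 0.0297, 0.2611]
tcp_rot: [0.446, 0.548, -0.444, 0.551]
ft_force: [1.0, -0.2, -1.4]
grip_width: 0.0192
```

Call:
send_rows:
  hand: [1, 1, 1, 1, 1, 1, 1, 1, 1, 1]
  xyz:
    - [-3, 28, 0]
    - [-6, 56, 0]
    - [-9, 84, 0]
    - [-12, 112, 0]
    - [-15, 140, 0]
    - [-16, 160, 0]
    - [-16, 170, 0]
    - [-16, 176, 0]
    - [-16, 176, 0]
    - [-16, 176, 0]
  dr:
    - [0, 0, 0]
    - [0, 0, 0]
    - [0, 0, 0]
    - [0, 0, 0]
    - [0, 0, 0]
    - [0, 0, 0]
    - [0, 0, 0]
    - [0, 0, 0]
    - [0, 0, 0]
    - [0, 0, 0]

```text
clock: 47.07
eef_pos: [0.5356, 0.2051, 0.261]
tcp_rot: [0.446, 0.548, -0.444, 0.551]
ft_force: [0.2, 0.8, -1.7]
grip_width: 0.0192
```

Run:
```python
from h import *
o=st();print(ang(o))
c=shot('side');cv2.imwrite('pics/s10.png',cv2.resize(c['img'][110:230,240:400],None,fx=4,fy=4))
```

```text
47.07 [0.5356 0.2051 0.261 ] [[0.005, 0.978, 0.209], [-0.001, 0.209, -0.978], [-1.0, 0.005, 0.002]] F [ 0.2  0.8 -1.7] w 0.0192 q [ 0.35  0.31  1.72 -0.    1.1   1.71]
-77.95156569221622
```

View pics/s10.png

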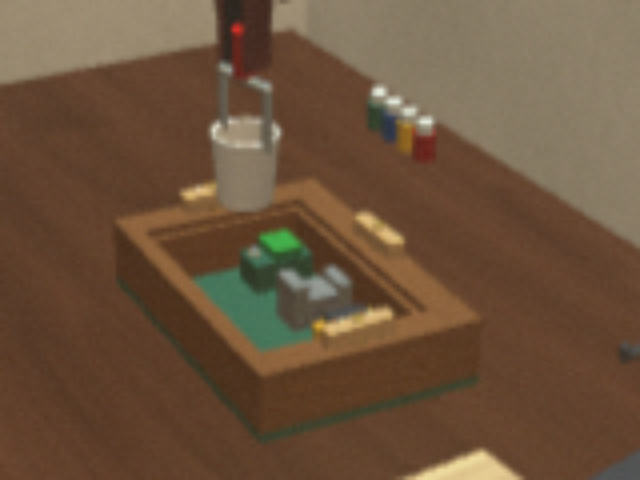

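Pail hangs upright over the free part of the floor. Lowering to TCP z of about 0.134.

Call:
send_rows:
  hand: [1, 1, 1, 1, 1, 1, 1, 1, 1, 1]
  xyz:
    - [0, 0, -20]
    - [0, 0, -40]
    - [0, 0, -60]
    - [0, 0, -80]
    - [0, 0, -95]
    - [0, 0, -108]
    - [0, 0, -117]
    - [0, 0, -123]
    - [0, 0, -126]
    - [0, 0, -126]
  dr:
    - [0, 0, 0]
    - [0, 0, 0]
    - [0, 0, 0]
    - [0, 0, 0]
    - [0, 0, 0]
    - [0, 0, 0]
    - [0, 0, 0]
    - [0, 0, 0]
    - [0, 0, 0]
    - [0, 0, 0]

```text
clock: 47.95
eef_pos: [0.5357, 0.2043, 0.1348]
tcp_rot: [0.446, 0.548, -0.444, 0.551]
ft_force: [0.1, 0.9, -1.6]
grip_width: 0.0192
```

Call:
send_rows:
  hand: [1, 1, 1, 1]
  xyz:
    - [0, 0, -1]
    - [0, 0, -2]
    - [0, 0, -2]
    - [0, 0, -2]
  dr:
    - [0, 0, 0]
    - [0, 0, 0]
    - [0, 0, 0]
    - [0, 0, 0]

```text
clock: 48.28
eef_pos: [0.536, 0.2045, 0.1332]
tcp_rot: [0.446, 0.548, -0.444, 0.551]
ft_force: [-0.3, -0.4, -0.8]
grip_width: 0.0198
```

Contact is just starting. Releasing, then going straight up and away.

Call:
send_rows:
  hand: [1, 1, 0.7, 0.5, 0.5, 0.5, 0.5, 0.5, 0.5, 0.5]
  xyz:
    - [0, 0, -1]
    - [0, 0, -1]
    - [0, 0, -1]
    - [0, 0, -1]
    - [0, 0, -1]
    - [0, 0, -1]
    - [0, 0, 20]
    - [0, 0, 50]
    - [0, 0, 80]
    - [0, 0, 110]
  dr:
    - [0, 0, 0]
    - [0, 0, 0]
    - [0, 0, 0]
    - [0, 0, 0]
    - [0, 0, 0]
    - [0, 0, 0]
    - [0, 0, 0]
    - [0, 0, 0]
    - [0, 0, 0]
    - [0, 0, 0]

```text
clock: 49.12
eef_pos: [0.5356, 0.2044, 0.2441]
tcp_rot: [0.446, 0.548, -0.444, 0.551]
ft_force: [-0.3, 0.7, -0.2]
grip_width: 0.044
```

Call:
send_rows:
  hand: [0.5, 0.5, 0.5, 0.5, 0.5, 0.5, 0.5, 0.5, 0.5, 0.5]
  xyz:
    - [0, -10, 20]
    - [-10, -30, 40]
    - [-20, -50, 60]
    - [-35, -70, 80]
    - [-50, -90, 90]
    - [-65, -110, 90]
    - [-80, -130, 90]
    - [-95, -140, 90]
    - [-100, -140, 90]
    - [-100, -140, 90]
  dr:
    - [0, 0, 0]
    - [0, 0, 0]
    - [0, 0, 0]
    - [0, 0, 0]
    - [0, 0, 0]
    - [0, 0, 0]
    - [0, 0, 0]
    - [0, 0, 0]
    - [0, 0, 0]
    - [0, 0, 0]

```text
clock: 49.95
eef_pos: [0.4348, 0.0641, 0.3343]
tcp_rot: [0.446, 0.548, -0.445, 0.551]
ft_force: [0.2, -0.5, -0.0]
grip_width: 0.0438
```

Run:
```python
from h import *
o=st()
a=shot('wrist')['img'];t=shot('top');s=shot('side')['img']
A=cv2.resize(s[110:340,240:480],(460,440));B=cv2.resize(t['img'][120:250,200:410],(340,210));C=cv2.resize(a[:250],(340,230))
cv2.imwrite('pics/final.png',np.hstack([A,np.vstack([B,C])]))
h=cv2.cvtColor(t['img'],cv2.COLOR_BGR2HSV);H,S,V=[h[...,i].astype(int) for i in range(3)]
k=(abs(H-20)<10)&(S<130)&(V>180);k[:,:335]=0;k[:,420:]=0;k[:150]=0;k[270:]=0
n,L,q,C=cv2.connectedComponentsWithStats(cv2.morphologyEx(k.astype(np.uint8),cv2.MORPH_CLOSE,np.ones((7,7))));j=1+np.argmax(q[1:,4]);print('panel',cv2.minAreaRect((ray(t,np.argwhere(L==j)[:,::-1],.014)[:,:2]*1000).astype(np.float32)))
```

```text
49.95 [0.4348 0.0641 0.3343] [[0.005, 0.978, 0.207], [-0.001, 0.207, -0.978], [-1.0, 0.004, 0.002]] F [ 0.2 -0.5 -0. ] w 0.0438 q [ 0.12  0.02  1.91 -0.    1.22  1.48]
panel ((492.9224853515625, -108.5362548828125), (228.24212646484375, 187.79043579101562), 2.8239169120788574)
```

View pics/final.png

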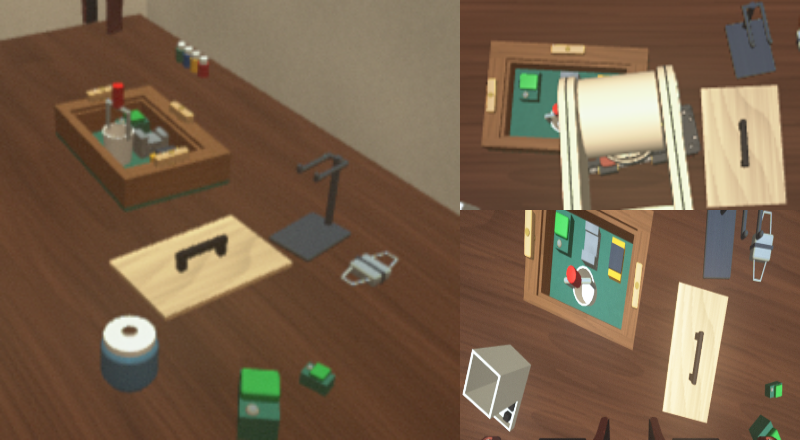

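```bash
python3 -c "
from rig import robot
print(robot.finish_job())"
```

```text
the job is handed in; nothing more can be done
None
```

The job is done and handed in at about 50 s on the robot's clock, with no sign of a drop, collision or excess force.

- **Buttons:** I turned all three clockwise to about -88° from square. The last picture shows them aside.
- **Panel:** It lies flat, handle up, on the mat and covers it. It was about 2 mm off the mat's centre by the wrist camera.
- **Terrain:** Hill, ruin and bunker were all present. They stand upright on the arena floor. I chose the hill by size, and the small and large look-alikes were not used.
- **Pail:** It came off the hook and stands upright on the arena floor, with the gripper released and clear.
- **Left alone:** I did not touch the dice tower, jar or binder clip.

**Check that disagreed:** a last top-camera measure of the panel gave a centre about 20 mm off and a width of 188 mm instead of 148. The arm was in view beside the panel and spoiled the colour mask, so I went by the earlier wrist measure and the final picture.

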